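# Stop rod in, then can on the sloped rack

## Task

The little sloped can rack has lost its stop: take the wooden rod from the pen rest and press it, roughly centred, into both spring clips at the rack's low end until it has clicked fully home, without forcing it hard. Then take the steel can from the pen tray, lay it on its side in the middle of the rack just uphill of the rod, ease it down while still holding it until you feel it press gently against the rod, and only then let go, so that it stays there and is never dropped or left to roll free. Leave the mug, the timer and the tea infuser where they are.

Things in the scene. Friction and masses are not known exactly. Their poses are not given: they have to be found in the camera images.
- deck: the rack's sloped plywood deck, 200 mm along the slope, 160 mm wide, no side walls, fixed. Origin: centre of its upper surface (about 56 mm above the desk). Axes: x downhill along the slope (12 degrees below level), y level across it, z normal to the surface. Only the two clips stand on it. The rack's place and yaw vary.
- seat (a point): middle of the rod's seat, axes as the deck's: 65 mm downhill of the deck's origin, 22 mm above its surface. The rod, when home, has its axis through this point along y, held by the two clips; 80 mm free between them. The rod meets the lips with its axis about 10 mm above the seat and needs a push of about 7 to 15 N at its middle along deck -z; over 45 N is forcing.
- clip_a (a point): one spring clip's seat, 52 mm from the seat's middle (deck -y), axes as the deck's, 22 mm above the deck. The clip is 12 mm wide in y: a fixed block under the rod (top 16 mm over the deck) and two upright sprung steel jaws up to 10 mm uphill and downhill; their inturned round lips end 30 mm over the deck, 9 mm apart. The mouth opens along deck +z.
- clip_b (a point): the other spring clip's seat, the same, 52 mm from the seat's middle on the deck +y side
- rod: wooden stop rod, round, 12 mm diameter, 150 mm long, about 30 g. Origin: its middle, on its axis; its x runs along the rod (it may be turned any way about x). It starts lying in the two notches of the pen rest, its axis about 29 mm above the desk and 21 mm above the rest's base plate, 90 mm free between the notched uprights.
- rod_a (a point): point on the rod's axis 52 mm from its middle (rod's -x side); axes as the rod's
- rod_b (a point): point on the rod's axis 52 mm from its middle (rod's +x side); axes as the rod's
- can: plain closed steel can, 54 mm diameter, 62 mm long, flat ends, 0.14 to 0.28 kg. Origin: its centre; x is its axis (turned any way about x). Starts on its side in the pen tray, centre 34 mm above the desk; rolls freely. On the deck against the seated rod its centre is 32.6 mm uphill of the seat, 27 mm over the deck. Held across its diameter, a finger would come between it and the rod.
- rest: wooden pen rest, fixed: base plate 150 x 50 mm, 8 mm thick, two notched uprights at x = +55 and -55 mm, 33 mm high. Origin: centre of its underside; x along the rod lying in it. It and the tray may be on either side.
- tray: wooden pen tray, fixed, 180 x 56 mm: floor 5 mm thick, walls up to 17 mm above the desk, inside 168 x 42 mm. Origin: centre of its underside; x along the tray and along the can lying in it, at least 35 mm free beyond each end of the can.
- mug: bystander: black mug, 80 mm across, 90 mm high, handle to its +y. Origin: centre of its underside
- timer: bystander: round timer with a dial, 64 mm across, 41 mm high. Origin: centre of its underside
- infuser: bystander: stainless tea infuser ball on a small foot, 48 mm across, 58 mm high. Origin: centre of its underside
- cashbox: bystander: closed plastic cash box, 110 x 180 mm, about 80 mm high with a knob on its lid, fixed. Origin: centre of its underside
Mind the look-alikes: they are no part of the job. What is shaped like the can but green, orange or yellow is not meant.

How it is judged:
On the way, in this order (a step that is already met when the one before it is completed fails the run):
1. the rod is home in both clips while the can is still away from the rack (z of rod_a in the frame of seat between -0.004 and 0.003 m and x of rod_a in the frame of seat between -0.004 and 0.004 m and z of rod_b in the frame of seat between -0.004 and 0.003 m and x of rod_b in the frame of seat between -0.004 and 0.004 m and y of rod in the frame of seat between -0.02 and 0.02 m and distance between can and seat above 0.12 m), for 0.2 s.
2. the can, still held, lies on the deck and presses against the seated rod (z of rod_a in the frame of seat between -0.004 and 0.003 m and x of rod_a in the frame of seat between -0.004 and 0.004 m and z of rod_b in the frame of seat between -0.004 and 0.003 m and x of rod_b in the frame of seat between -0.004 and 0.004 m and y of rod in the frame of seat between -0.02 and 0.02 m and z of can in the frame of seat between 0.001 and 0.009 m and contact force between can and rod above 0.2 N and contact force between the fingers and can above 0.5 N), for 0.2 s.
At the end, for the whole second after the job is handed in: Rod home in both clips: points 52 mm from its middle within 4 mm of the seat line along the slope and under 3 mm above it, middle within 20 mm of centre. Can released, still, on the deck, touching the rod: 32.6 +- 6 mm uphill, within 30 mm of centre, axis within 0.12 rad of the rod (z of rod_a in the frame of seat between -0.004 and 0.003 m and x of rod_a in the frame of seat between -0.004 and 0.004 m and z of rod_b in the frame of seat between -0.004 and 0.003 m and x of rod_b in the frame of seat between -0.004 and 0.004 m and y of rod in the frame of seat between -0.02 and 0.02 m and z of can in the frame of seat between 0.001 and 0.009 m and x of can in the frame of seat between -0.0385 and -0.0265 m and y of can in the frame of seat between -0.03 and 0.03 m and angle between the x axis of can and the x axis of rod, either way round below 0.12 rad and linear speed of can below 0.01 m/s and contact force between can and rod above 0.03 N).
It fails at once if the can is dropped or rolls free (faster than 0.15 m/s while no finger touches it) (contact force between the fingers and can below 0.02 N and linear speed of can above 0.15 m/s).
It fails at once if the rod is forced against the rack with more than 45 N (contact force between rod and rack above 45 N).
It fails at once if the can is rammed against the rod with more than 15 N (contact force between can and rod above 15 N).
It fails at once if mug, timer or infuser pushed more than 20 mm (distance of any of mug, timer, infuser from where it was at the start of the episode above 0.02 m).
It also fails if it takes over 70 s, if anything falls off the work surface, if the arm or the gripper's body presses on something with over 40 N, if the wrist force passes 120 N, or if a joint passes its speed limit or range.

## Robot

A 6-joint arm with a two-finger parallel gripper is mounted at the origin on the work surface. World frame = base frame: x ahead of the robot, y to its left, z up, the work surface at z = 0. Lengths are in m, angles in rad, forces in N, time in s.
With the tool pointing down it reaches from about 0.25 to 0.775 m from the base axis. Payload 4 kg.
Tool frame: the origin (TCP) lies on the centre line of the jaws, within the pads' length; the fingertips stand 8 mm ahead of it and the grasp point (between the pads) lies 11 mm behind it; z points along the fingers, y is the direction in which the jaws open and shut (so a half turn about z gives the same grasp; the last joint's range is limited). The gripper opens to 94 mm and grips with 3 to 60 N. Pads are 16 mm wide; open, the fingers measure 119 mm over their backs; the gripper's body (75 mm by 177 mm) begins 78 mm behind the grasp point.
Start: joints at [1.008, 0.087, 1.371, -0, 1.684, -0.103], TCP at [0.244, 0.493, 0.214] pointing down, gripper open.
Joint ranges: [-3.1, 3.1], [-0.76, 2.03], [0.27, 2.55], [-1.08, 4.22], [0.17, 2.65], [-2.57, 2.57]. Speed limits (rad/s): [2.79, 2.79, 3.14, 3.14, 3.14, 3.14].

## Interface

Orientations are given as [roll, pitch, yaw] about the fixed x, y, z axes, in that order (R = Rz(yaw) Ry(pitch) Rx(roll)).
In Python, from bench import robot, cams, close_job gives the robot as it stands.
- The arm moves only by the tool arm_command, never from a script. Its argument "plan" is one flat list of numbers, 7 for each row, row after row: the shift along the tool's x, y, z in cm, then the turn, a rotation vector about the tool's x, y, z in degrees, then the closure, from 0 (fully open) to 1 (shut). A call has 1 to 8 rows; each row shifts and turns the commanded pose from where the row before left it, along the tool's axes as they then stand; what a row does not reach is not made up. A row lasts 1/8 s, in which the tool goes at most 62.5 mm and 10.7 degrees, less where a joint would pass 70% of its speed; a pose out of reach is approached as far as the arm can. A call with a gripper value outside its range is refused whole. The fingers move at their own pace and stop on an object; the grip force is fixed at half the most. Time passes only in rows, so rows that do not move let the fingers close. It gives the time, the measured TCP pose, the force and the opening at its end, in the units of the state.
- robot.get_obs(): the state, without advancing time (a new reading comes with each control period).
- cams.snapshot(name): name is "side" or "top" or "wrist"; returns a dict with "pixels" (420x560x3 uint8, red, green, blue), "fov_y" (degrees; the focal length in pixels is half the picture's height over the tangent of half this angle, whatever the lens; pixels are square), "cx", "cy" (the principal point, pixels), "camera_from_world" (4x4, takes a point from world to camera coordinates); the wrist camera has in their place "tool_from_camera" (4x4, takes a point from camera to tool coordinates, whose origin is the TCP and whose axes are the flange's). Camera axes: x right, y up, looking along -z (the intrinsics and any distortion apply to the point x, -y, -z); pixel columns grow to the right and rows downward; lengths in m; the calibration is good to about 2 mm. A picture is of the moment at which its call begins: read the wrist's pose just before it. There is no depth.
- close_job(): hands the job in, once; it reports no verdict.
The state is a dict: "time": time; "joint_positions": joint angles; "qvel": joint speeds; "joint_torque": joint torques, N m; "tool_pos": TCP position; "ee_rot": TCP orientation; "wrist_force": force on the tool from outside, world axes, zero at the start; "wrist_torque": the same for the moment, N m; "width": finger opening in m.
Only numpy, scipy, OpenCV 4.12 (cv2) and the standard library are available. Lean on these libraries where they do the work, as an engineer would, in place of code of your own. Each camera call takes 0.05 s, during which the arm holds its last target.

## Working session

There is one attempt and no reset: what is moved stays moved. The work goes in short steps, Python scripts to look and compute and a tool call to move; the robot and the scene stay as the last step left them, time stands still between calls to the robot, and variables do not carry over. Pictures are saved under pics/ and viewed, and the job is handed in when it is done.

Besides the shell and the picture viewer there is one more tool, called after "Emit:" by a JSON object that holds its "op" and its "data", one argument or row to a line. arm_command: Moves the arm, as the interface text tells. Its arguments: {"type":"object","properties":{"plan":{"type":"array","items":{"type":"number"}}},"required":["plan"]}

```bash
ls; mkdir -p pics; python3 - <<'E'
from bench import robot,cams
import cv2,numpy as np
print(robot.get_obs())
for n in ["side","top","wrist"]:
    s=cams.snapshot(n); cv2.imwrite(f"pics/{n}0.png",s["pixels"][:,:,::-1])
    print(n,{k:(np.round(v,4).tolist() if k!="pixels" else v.shape) for k,v in s.items()})
E
```

```text
pics
{'time': 0.0, 'joint_positions': array([ 1.00787707e+00,  8.78972148e-02,  1.37222392e+00, -5.12975965e-05,
        1.68356644e+00, -1.03119028e-01]), 'qvel': array([ 0.00028123,  0.00028795,  0.00213322, -0.0014179 ,  0.00233601,
       -0.00236796]), 'joint_torque': array([ 1.02864778e-03, -3.40172839e+01, -3.02430439e+01,  7.17501249e-02,
        3.27123399e-02, -1.61162825e-04]), 'tool_pos': array([0.24382469, 0.49242329, 0.21235111]), 'ee_rot': array([-3.13950360e+00, -1.64931313e-04,  2.68178653e+00]), 'wrist_force': array([ 0.24510959, -0.79976302, -1.08885983]), 'wrist_torque': array([-0.01518387, -0.02052671,  0.04317507]), 'width': 0.09382305274631071}
side {'pixels': (420, 560, 3), 'fov_y': 43.3173, 'cx': 276.7612, 'cy': 212.2707, 'camera_from_world': [[0.9188, -0.3947, -0.003, -0.5035], [0.237, 0.5455, 0.8039, -0.2423], [-0.3156, -0.7394, 0.5947, -1.2588], [0.0, 0.0, 0.0, 1.0]]}
top {'pixels': (420, 560, 3), 'fov_y': 54.9113, 'cx': 281.0173, 'cy': 208.8846, 'camera_from_world': [[0.0115, -0.9994, -0.0323, 0.081], [0.9917, 0.0073, 0.1281, -0.5821], [-0.1278, -0.0335, 0.9912, -0.9034], [0.0, 0.0, 0.0, 1.0]]}
wrist {'pixels': (420, 560, 3), 'fov_y': 58.6762, 'cx': 275.8378, 'cy': 208.2633, 'tool_from_camera': [[-0.0002, 0.9646, 0.2637, 0.0762], [1.0, 0.0003, -0.0005, 0.0], [-0.0006, 0.2637, -0.9646, -0.1713], [0.0, 0.0, 0.0, 1.0]]}
```

View pics/top0.png

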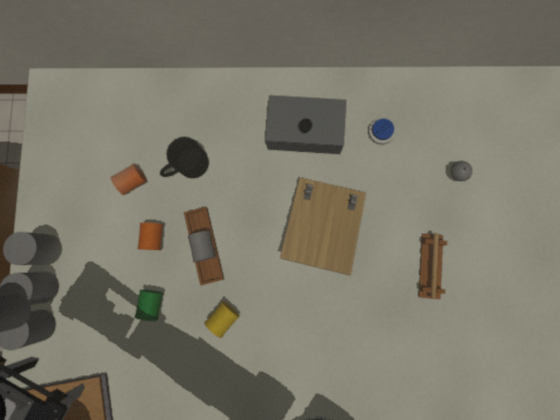

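View pics/side0.png

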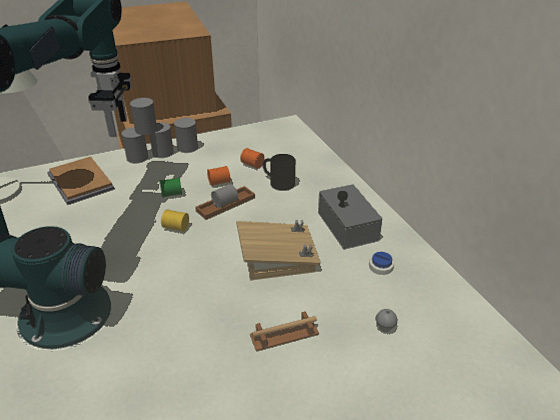

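View pics/wrist0.png

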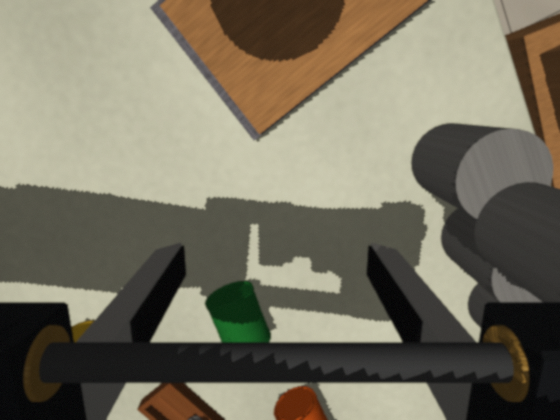

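The top view shows the rest with the rod at (432,265), the rack at (323,225) with its clips at the far end (307,190) and (352,201), and the steel can in its tray at (202,245). I'll zoom in next.

```bash
cat > h.py <<'E'
import cv2,numpy as np
from bench import robot,cams
def f_of(s): return s["pixels"].shape[0]/2/np.tan(np.radians(s["fov_y"])/2)
def ray(s,u,v,obs=None):
    f=f_of(s); d=np.array([(u-s["cx"])/f,-(v-s["cy"])/f,-1.])
    if "camera_from_world" in s: T=np.linalg.inv(np.array(s["camera_from_world"]))
    else:
        T=wT(obs)@np.array(s["tool_from_camera"])
    return T[:3,3],T[:3,:3]@d
def wT(obs):
    from scipy.spatial.transform import Rotation as R
    T=np.eye(4);T[:3,:3]=R.from_euler('xyz',obs["ee_rot"]).as_matrix();T[:3,3]=obs["tool_pos"];return T
def onz(s,u,v,z,obs=None):
    o,d=ray(s,u,v,obs); return o+d*(z-o[2])/d[2]
def two(r1,r2):
    (o1,d1),(o2,d2)=r1,r2
    t=np.linalg.lstsq(np.c_[d1,-d2],o2-o1,rcond=None)[0]
    a=o1+d1*t[0];b=o2+d2*t[1]; return (a+b)/2,np.linalg.norm(a-b)
def proj(s,p,obs=None):
    T=np.array(s["camera_from_world"]) if "camera_from_world" in s else np.linalg.inv(wT(obs)@np.array(s["tool_from_camera"]))
    c=T[:3,:3]@p+T[:3,3]; f=f_of(s); return s["cx"]+f*c[0]/-c[2], s["cy"]-f*c[1]/-c[2]
def crop(s,x0,y0,x1,y1,k,name):
    c=s["pixels"][y0:y1,x0:x1,::-1]; cv2.imwrite("pics/"+name,cv2.resize(c,None,fx=k,fy=k,interpolation=cv2.INTER_CUBIC))
E
python3 - <<'E'
from h import *
s=cams.snapshot("top"); t=cams.snapshot("side")
crop(s,270,160,470,310,4,"t1.png"); crop(s,120,190,260,290,5,"t2.png")
crop(t,220,200,340,360,4,"s1.png")
E
```

```text
(no output)
```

View pics/t1.png

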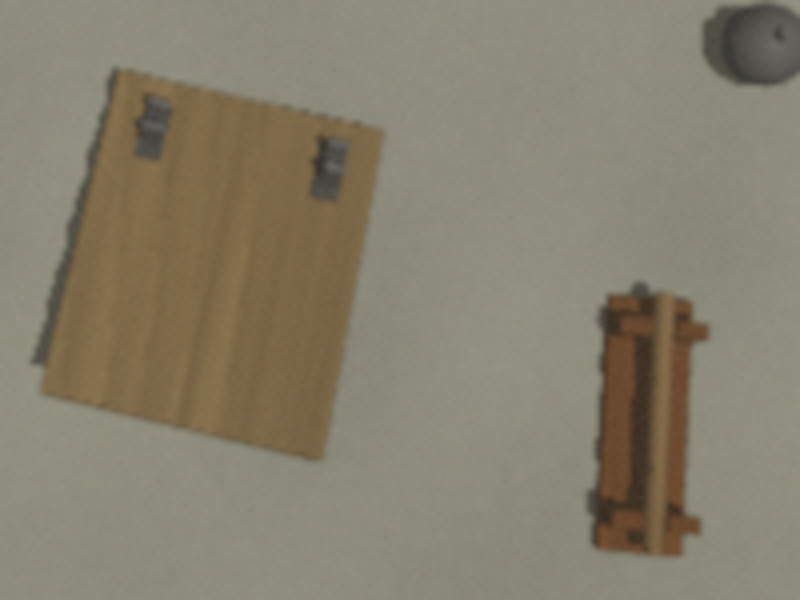

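View pics/t2.png

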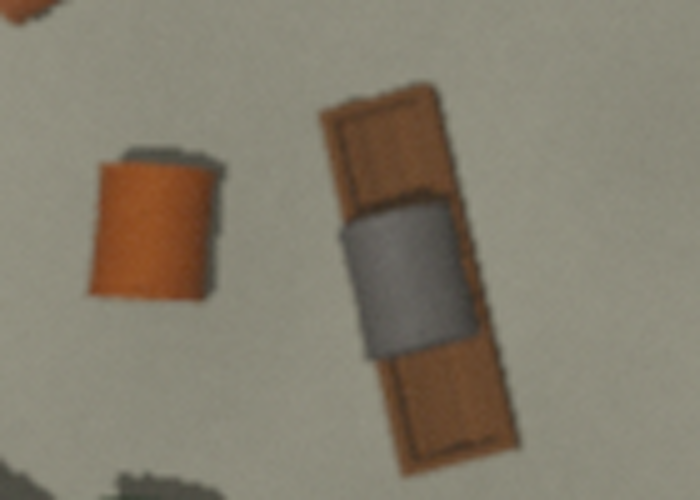

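View pics/s1.png

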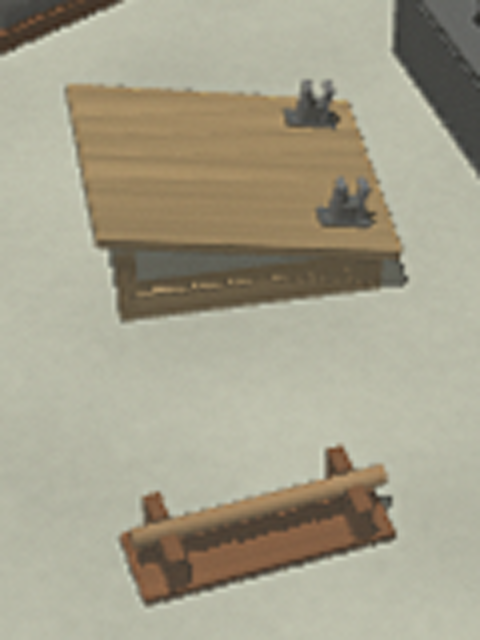

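```bash
python3 - <<'E'
from h import *
np.set_printoptions(precision=4,suppress=True)
s=cams.snapshot("top"); t=cams.snapshot("side")
T=lambda u,v:((u+.5)/4-.5+270,(v+.5)/4-.5+160)
S=lambda u,v:((u+.5)/4-.5+220,(v+.5)/4-.5+200)
C=lambda u,v:((u+.5)/5-.5+120,(v+.5)/5-.5+190)
q=lambda u,v,z:onz(s,*T(u,v),z)
LL,LR,HR,HL=q(118,69,.0352),q(383,128,.0352),q(323,460,.0768),q(42,393,.0768)
print("deck",LL,LR,HR,HL,"mean",np.mean([LL,LR,HR,HL],0))
for a,b in((LL,LR),(HL,HR),(HL,LL),(HR,LR)): d=b-a;print(np.linalg.norm(d),np.degrees(np.arctan2(d[1],d[0])))
for nm,a,b in(("LL",(118,69),(350,103)),("LR",(383,128),(402,250)),("HR",(323,460),(97,242)),("HL",(42,393),(67,86))):
    print(nm,two(ray(s,*T(*a)),ray(t,*S(*b))))
a,b=q(665,293,.029),q(655,552,.029);d=a-b
print("rod",a,b,(a+b)/2,np.linalg.norm(d),np.degrees(np.arctan2(d[1],d[0])))
print("rod2",two(ray(s,*T(665,293)),ray(t,*S(384,473))),two(ray(s,*T(655,552)),ray(t,*S(138,535))))
c=[onz(s,*C(*p),.034) for p in((343,232),(443,198),(478,333),(370,360))]
print("can",c,np.mean(c,0))
tr=[onz(s,*C(*p),.017) for p in((322,113),(437,84),(521,447),(404,475))]
print("tray",np.mean(tr,0),np.degrees(np.arctan2(*(np.array(tr[0])+tr[1]-tr[2]-tr[3])[[1,0]])))
E
```

```text
deck [0.6583 0.0447 0.0352] [ 0.6239 -0.1102  0.0352] [ 0.4332 -0.0676  0.0768] [0.4677 0.0859 0.0768] mean [ 0.5458 -0.0118  0.056 ]
0.15864605172115145 -102.51762217255708
0.15734551624985216 -102.66371915434112
0.1994132998059095 -12.195968339823953
0.19980280132472944 -12.578075308730645
LL (array([0.6595, 0.0446, 0.031 ]), np.float64(0.0006318804826760749))
LR (array([ 0.623 , -0.11  ,  0.0339]), np.float64(0.0023941663971039995))
HR (array([ 0.4322, -0.0678,  0.0736]), np.float64(0.0019684215836874926))
HL (array([0.4673, 0.0861, 0.0756]), np.float64(0.0008712314877719888))
rod [ 0.5294 -0.2716  0.029 ] [ 0.3826 -0.2605  0.029 ] [ 0.456  -0.2661  0.029 ] 0.14716734879983656 -4.294476479118869
rod2 (array([ 0.5288, -0.2712,  0.0296]), np.float64(0.001095042023229417)) (array([ 0.3826, -0.2595,  0.0318]), np.float64(0.0006467096058279148))
can [array([0.5164, 0.3032, 0.034 ]), array([0.5328, 0.2567, 0.034 ]), array([0.4702, 0.2381, 0.034 ]), array([0.4572, 0.2881, 0.034 ])] [0.4941 0.2715 0.034 ]
tray [0.4962 0.2697 0.017 ] 15.009384678189003
```

```bash
cat >> h.py <<'E'
from scipy.spatial.transform import Rotation as R
def plan(p1,R1,grip,p0=None,R0=None,n=None):
    o=robot.get_obs()
    p0=o["tool_pos"] if p0 is None else np.array(p0); R0=R.from_euler('xyz',o["ee_rot"]) if R0 is None else R0
    dr=(R0.inv()*R1).as_rotvec(degrees=True); d=np.array(p1)-p0
    if n is None: n=int(max(np.ceil(np.linalg.norm(dr)/10.5),np.ceil(np.linalg.norm(d)/.06),1))
    print("n",n,"dpos mm",np.round(d*1000,1),"rot",np.round(dr,1))
    for k in range(n):
        Rk=R0*R.from_rotvec(dr*k/n,degrees=True)
        print(", ".join(f"{x:g}" for x in [*np.round(Rk.inv().apply(d/n)*100,2),*np.round(dr/n,1),grip])+",")
down=lambda y:R.from_euler('xyz',[180,0,y],degrees=True)
DY=-12.4
Rd=R.from_euler('z',DY,degrees=True)*R.from_euler('y',12,degrees=True)
DO=np.array([.5458,-.0118,.056])
deck=lambda x,y,z:DO+Rd.apply([x,y,z])
M=Rd.as_matrix()
Rrod=R.from_matrix(np.c_[M[:,1],M[:,0],-M[:,2]])
Rcan=R.from_matrix(np.c_[-M[:,0],M[:,1],-M[:,2]])
def st():
    o=robot.get_obs(); print(round(o["time"],2),"p",np.round(o["tool_pos"],4),"rpy",np.round(np.degrees(o["ee_rot"]),1),"F",np.round(o["wrist_force"],1),"w",round(o["width"],4),"q",np.round(o["joint_positions"],2)); return o
E
python3 - <<'E'
from h import *
plan([.456,-.266,.14],down(175.7),0)
print(deck(65,0,22)if 0 else deck(.065,0,.022))
E
```

```text
n 14 dpos mm [ 212.  -758.8  -73.2] rot [ -0.  -0. -22.]
-3.76, -4.18, 0.52, -0, -0, -1.6, 0,
-3.65, -4.29, 0.52, -0, -0, -1.6, 0,
-3.53, -4.39, 0.52, -0, -0, -1.6, 0,
-3.4, -4.48, 0.52, -0, -0, -1.6, 0,
-3.28, -4.57, 0.52, -0, -0, -1.6, 0,
-3.15, -4.66, 0.52, -0, -0, -1.6, 0,
-3.02, -4.75, 0.52, -0, -0, -1.6, 0,
-2.89, -4.83, 0.52, -0, -0, -1.6, 0,
-2.76, -4.9, 0.52, -0, -0, -1.6, 0,
-2.62, -4.98, 0.52, -0, -0, -1.6, 0,
-2.49, -5.05, 0.52, -0, -0, -1.6, 0,
-2.35, -5.12, 0.52, -0, -0, -1.6, 0,
-2.2, -5.18, 0.52, -0, -0, -1.6, 0,
-2.06, -5.24, 0.52, -0, -0, -1.6, 0,
[ 0.61236378 -0.026435    0.06400499]
```

Emit:
{"op": "arm_command", "data": {
  "plan": [-3.8,-4.2,0.5,0,0,-1.6,0,-3.6,-4.3,0.5,0,0,-1.6,0,-3.5,-4.4,0.5,0,0,-1.6,0,-3.4,-4.5,0.5,0,0,-1.6,0,-3.3,-4.6,0.5,0,0,-1.6,0,-3.1,-4.7,0.5,0,0,-1.6,0,-3,-4.8,0.5,0,0,-1.6,0,-2.9,-4.8,0.5,0,0,-1.6,0]
}}

```text
time: 1.35
tool_pos: [0.3647, 0.0566, 0.1737]
ee_rot: [3.141, 0.002, 2.906]
wrist_force: [1.1, -0.5, -0.3]
width: 0.0939
```

Emit:
{"op": "arm_command", "data": {
  "plan": [-2.8,-4.9,0.5,0,0,-1.6,0,-2.6,-5,0.5,0,0,-1.6,0,-2.5,-5,0.5,0,0,-1.6,0,-2.4,-5.1,0.5,0,0,-1.6,0,-2.2,-5.2,0.5,0,0,-1.6,0,-2,-5.2,0.5,0,0,-1.6,0,0,0,0,0,0,0,0,0,0,0,0,0,0,0]
}}

```text
time: 2.35
tool_pos: [0.4569, -0.2654, 0.1432]
ee_rot: [3.14, -0.001, 3.072]
wrist_force: [0.5, -0.0, -0.6]
width: 0.094
```

```bash
python3 - <<'E'
from h import *
o=st()
s=cams.snapshot("wrist"); crop(s,0,0,560,420,1.4,"w1.png")
plan([.456,-.266,.08],down(175.7),0,n=2)
E
```

```text
2.35 p [ 0.4569 -0.2654  0.1432] rpy [179.9  -0.  176. ] F [ 0.5 -0.  -0.6] w 0.094 q [-0.63  0.06  1.53  0.    1.54 -2.14]
n 2 dpos mm [ -1.   -1.1 -63.6] rot [ 0.  -0.   0.4]
0.05, -0.06, 3.18, 0, -0, 0.2, 0,
0.05, -0.06, 3.18, 0, -0, 0.2, 0,
```

View pics/w1.png

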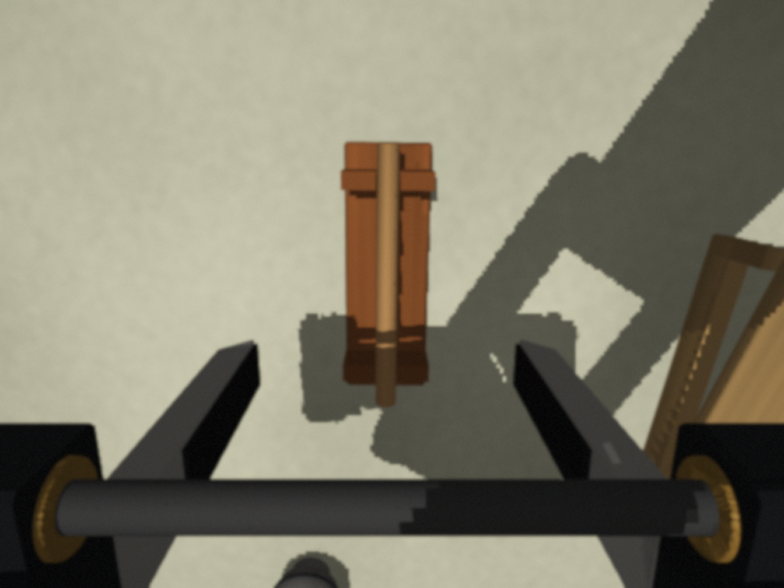

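The rod runs vertically from (388,143) to (385,405), centred between the fingers at col ~387. I'll check its middle using the wrist camera.

```bash
python3 - <<'E'
from h import *
o=st()
s=cams.snapshot("wrist")
a=onz(s,388/1.4,143/1.4,.035,o); b=onz(s,385.5/1.4,402/1.4,.027,o); d=b-a
print(a,b,(a+b)/2,np.linalg.norm(d),np.degrees(np.arctan2(d[1],d[0])))
E
```

```text
2.4 p [ 0.457  -0.2649  0.1436] rpy [180.   -0.  176.1] F [-0.2 -0.6  0.5] w 0.094 q [-0.63  0.06  1.53  0.    1.54 -2.14]
[ 0.37831751 -0.25855729  0.035     ] [ 0.52865789 -0.2702018   0.027     ] [ 0.4534877  -0.26437954  0.031     ] 0.1510027304566746 -4.4289624246372075
```

Emit:
{"op": "arm_command", "data": {
  "plan": [0.1,0,4,0,0,0.2,0,0.1,0,4,0,0,0.1,0,0,0,3,0,0,0,0,0,0,1.2,0,0,0,0,0,0,0,0,0,0,0]
}}

```text
time: 3.08
tool_pos: [0.4551, -0.2649, 0.0216]
ee_rot: [3.141, -0.0, 3.069]
wrist_force: [0.3, -0.3, -0.1]
width: 0.094
```

Emit:
{"op": "arm_command", "data": {
  "plan": [0,0,0,0,0,0,0.5,0,0,0,0,0,0,0.8,0,0,0,0,0,0,1,0,0,0,0,0,0,1,0,0,0,0,0,0,1,0,0,0,0,0,0,1]
}}

```text
time: 3.82
tool_pos: [0.4551, -0.2658, 0.0214]
ee_rot: [3.141, -0.0, 3.067]
wrist_force: [0.3, -0.1, 0.2]
width: 0.0372
```

Emit:
{"op": "arm_command", "data": {
  "plan": [0,0,0,0,0,0,1,0,0,0,0,0,0,1,0,0,0,0,0,0,1,0,0,0,0,0,0,1]
}}

```text
time: 4.32
tool_pos: [0.4552, -0.2657, 0.0214]
ee_rot: [3.141, 0.0, 3.067]
wrist_force: [-0.3, 0.4, 0.2]
width: 0.0108
```

Emit:
{"op": "arm_command", "data": {
  "plan": [0,0,-2,0,0,0,1,0,0,-4,0,0,0,1,0,0,-4,0,0,0,1,0,0,-2,0,0,0,1,0,0,0,0,0,0,1]
}}

```text
time: 4.95
tool_pos: [0.4562, -0.2666, 0.1436]
ee_rot: [-3.139, 0.004, 3.068]
wrist_force: [-0.1, 0.5, -0.8]
width: 0.0109
```

```bash
python3 - <<'E'
from h import *
o=st()
plan(deck(.065,0,.022+.06-.008),Rrod,1)
E
```

```text
4.95 p [ 0.4562 -0.2666  0.1436] rpy [-179.9    0.2  175.8] F [-0.1  0.5 -0.8] w 0.0109 q [-0.64  0.06  1.54  0.    1.54 -2.13]
n 10 dpos mm [166.7 237.8 -28.7] rot [ 9.  10.6 97.7]
-1.49, 2.5, 0.29, 0.9, 1.1, 9.8, 1,
-1.04, 2.72, 0.22, 0.9, 1.1, 9.8, 1,
-0.57, 2.86, 0.16, 0.9, 1.1, 9.8, 1,
-0.08, 2.92, 0.11, 0.9, 1.1, 9.8, 1,
0.41, 2.89, 0.07, 0.9, 1.1, 9.8, 1,
0.9, 2.78, 0.04, 0.9, 1.1, 9.8, 1,
1.35, 2.58, 0.02, 0.9, 1.1, 9.8, 1,
1.77, 2.32, 0.01, 0.9, 1.1, 9.8, 1,
2.14, 1.98, 0.01, 0.9, 1.1, 9.8, 1,
2.45, 1.59, 0.02, 0.9, 1.1, 9.8, 1,
```

Emit:
{"op": "arm_command", "data": {
  "plan": [-1.5,2.5,0.3,0.9,1.1,9.8,1,-1,2.7,0.2,0.9,1.1,9.8,1,-0.6,2.9,0.2,0.9,1.1,9.8,1,-0.1,2.9,0.1,0.9,1.1,9.8,1,0.4,2.9,0.1,0.9,1.1,9.8,1,0.9,2.8,0,0.9,1.1,9.8,1,1.4,2.6,0,0.9,1.1,9.8,1,1.8,2.3,0,0.9,1.1,9.8,1]
}}

```text
time: 5.95
tool_pos: [0.5886, -0.0737, 0.1162]
ee_rot: [-2.958, -0.037, 1.686]
wrist_force: [-0.5, 0.3, -0.8]
width: 0.0113
```

Emit:
{"op": "arm_command", "data": {
  "plan": [2.1,2,0,0.9,1.1,9.8,1,2.4,1.6,0,0.9,1.1,9.6,1,0,0,0,0,0,0,1,0,0,0,0,0,0,1]
}}

```text
time: 6.45
tool_pos: [0.622, -0.0287, 0.1118]
ee_rot: [-2.921, -0.006, 1.354]
wrist_force: [0.8, 0.1, -0.8]
width: 0.0108
```

```bash
python3 - <<'E'
from h import *
o=st()
plan(deck(.065,0,.022+.06-.008),Rrod,1)
s=cams.snapshot("wrist"); crop(s,0,0,560,420,1.4,"w2.png")
t=cams.snapshot("side"); crop(t,220,170,360,290,5,"s2.png")
t=cams.snapshot("top"); crop(t,260,130,400,290,4,"t3.png")
E
```

```text
6.45 p [ 0.622  -0.0287  0.1118] rpy [-167.3   -0.3   77.6] F [ 0.8  0.1 -0.8] w 0.0108 q [-0.15  0.45  1.14  0.02  1.77  0.07]
n 1 dpos mm [ 1.  -0.   3.1] rot [-0.7 -0.3  0. ]
0.02, 0.03, -0.32, -0.7, -0.3, 0, 1,
```

View pics/w2.png

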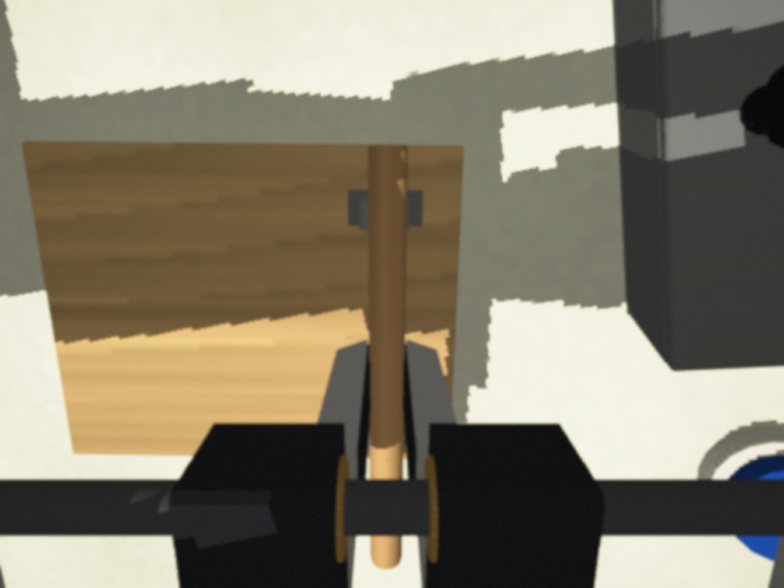

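View pics/s2.png

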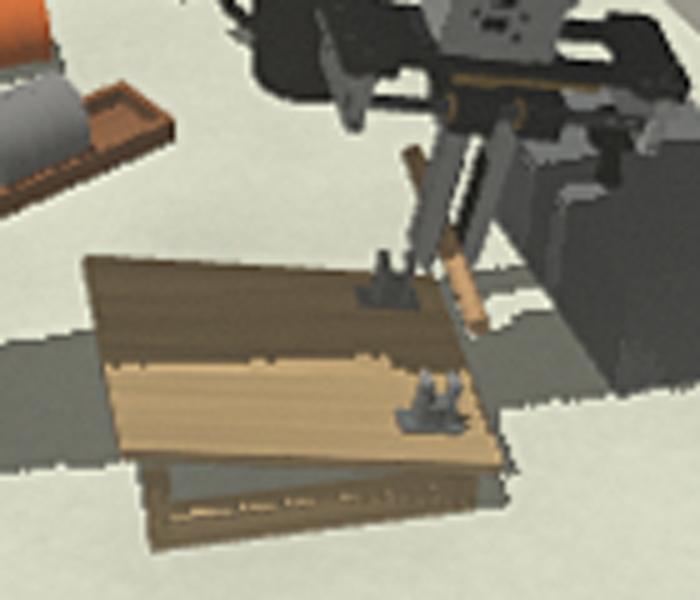

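View pics/t3.png

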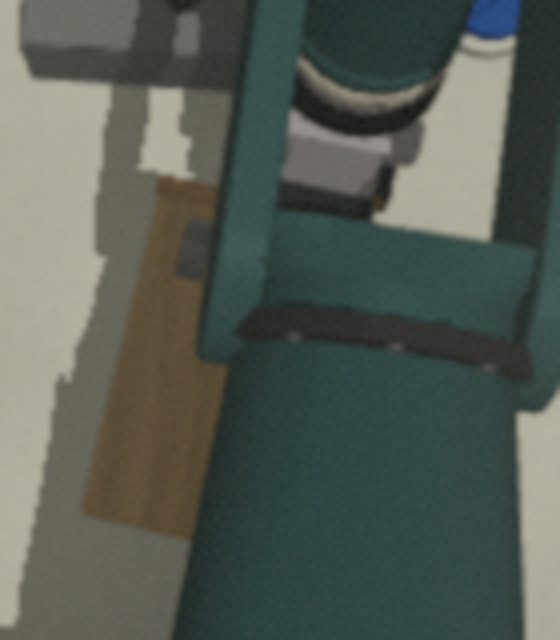

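The +y clip base is centred at col 385 and the rod is at col 388, with the tool plane at 386.6, so the rod is within about 1 mm of the clip line. Descending.

Emit:
{"op": "arm_command", "data": {
  "plan": [0,0,1,-0.7,-0.3,0,1,0,0,1.5,0,0,0,1,0,0,1.2,0,0,0,1,0,0,0,0,0,0,1,0,0,0,0,0,0,1]
}}

```text
time: 7.22
tool_pos: [0.6155, -0.0265, 0.077]
ee_rot: [-2.935, -0.001, 1.353]
wrist_force: [-0.4, -0.2, -0.2]
width: 0.0111
```

```bash
python3 - <<'E'
from h import *
o=st()
print("deck pos",Rd.inv().apply(o["tool_pos"]-DO)*1000,"F deck",Rd.inv().apply(o["wrist_force"]), (R.from_euler('xyz',o["ee_rot"]).inv()*Rrod).as_rotvec(degrees=True))
s=cams.snapshot("wrist"); crop(s,0,0,560,420,1.4,"w3.png")
t=cams.snapshot("side"); crop(t,220,170,360,290,5,"s3.png")
E
```

```text
7.22 p [ 0.6155 -0.0265  0.077 ] rpy [-1.682e+02 -1.000e-01  7.750e+01] F [-0.4 -0.2 -0.2] w 0.0111 q [-0.14  0.45  1.21  0.02  1.69  0.07]
deck pos [65.30210923  0.61213432 35.3019514 ] F deck [-0.3339803  -0.27196641 -0.31991041] [ 0.17917039 -0.08676702 -0.03786216]
```

View pics/w3.png

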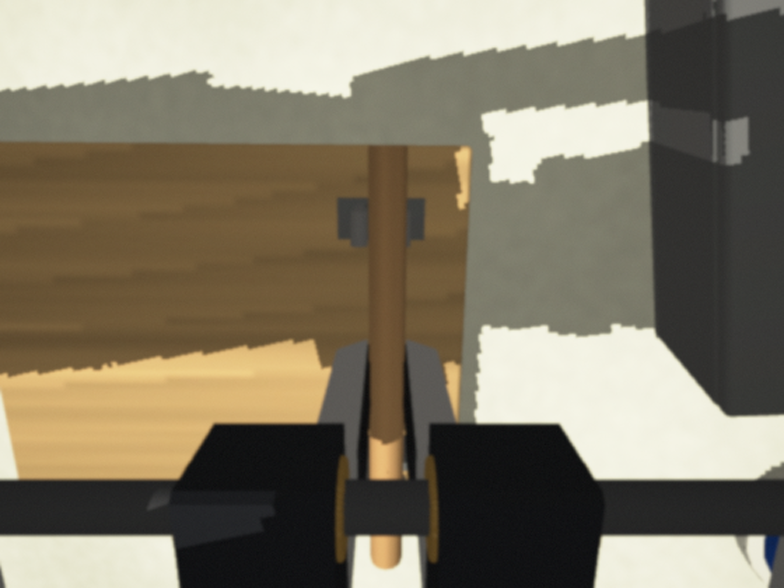

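View pics/s3.png

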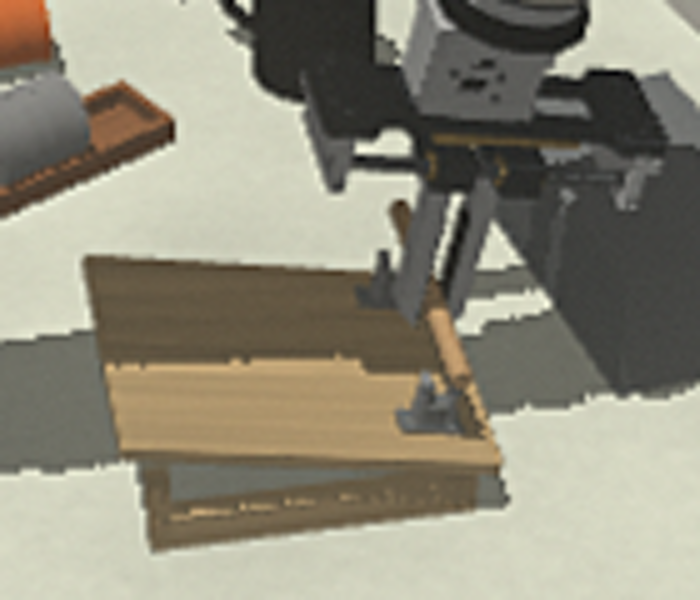

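```bash
python3 - <<'E'
from h import *
s=cams.snapshot("wrist"); p=s["pixels"].copy(); p=np.clip(p.astype(float)*2,0,255).astype(np.uint8); s["pixels"]=p
crop(s,215,125,345,200,6,"w4.png")
E
```

```text
(no output)
```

View pics/w4.png

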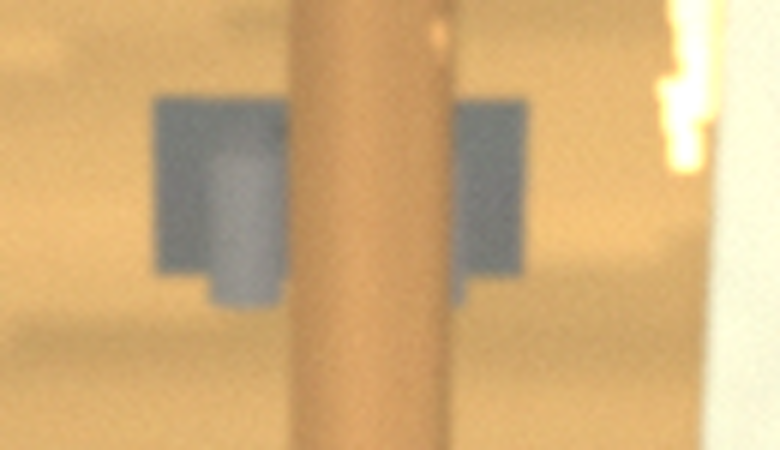

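Emit:
{"op": "arm_command", "data": {
  "plan": [0,-0.2,0.7,0.2,0,0,1,0,0,0,0,0,0,1,0,0,0,0,0,0,1]
}}

```text
time: 7.75
tool_pos: [0.612, -0.0257, 0.0703]
ee_rot: [-2.931, -0.001, 1.353]
wrist_force: [0.1, -0.2, 0.3]
width: 0.0112
```

```bash
python3 - <<'E'
from h import *
o=st()
print("deck pos",Rd.inv().apply(o["tool_pos"]-DO)*1000,"F deck",Rd.inv().apply(o["wrist_force"]), (R.from_euler('xyz',o["ee_rot"]).inv()*Rrod).as_rotvec(degrees=True))
s=cams.snapshot("wrist"); p=s["pixels"].copy(); p=np.clip(p.astype(float)*2,0,255).astype(np.uint8); s["pixels"]=p
crop(s,215,125,345,200,6,"w5.png")
t=cams.snapshot("side"); crop(t,270,210,330,260,12,"s5.png")
for y in(-.052,.052): print([np.round((np.array(proj(t,deck(x,y,z)))-[270,210]+.5)*12) for x,z in((.0605,.03),(.0695,.03),(.065,.03))])
for y in (-.075,.075): print(y,(np.array(proj(t,o["tool_pos"]+Rd.apply([0,y,.008])))-[270,210]+.5)*12)
E
```

```text
7.75 p [ 0.612  -0.0257  0.0703] rpy [-1.68e+02 -1.00e-01  7.75e+01] F [ 0.1 -0.2  0.3] w 0.0112 q [-0.14  0.45  1.23  0.02  1.68  0.07]
deck pos [63.15518438  0.6052524  28.07618914] F deck [ 0.02572773 -0.14314153  0.34226887] [-0.04424991 -0.08651772 -0.04105746]
[array([447., 428.]), array([487., 429.]), array([467., 428.])]
[array([339., 136.]), array([377., 138.]), array([358., 137.])]
-0.075 [490.65681942 473.21774679]
0.075 [333.71879733  52.94707163]
```

View pics/w5.png

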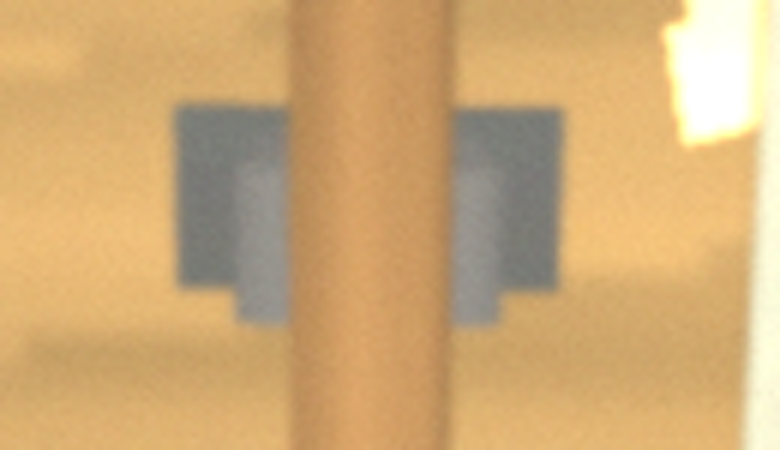

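View pics/s5.png

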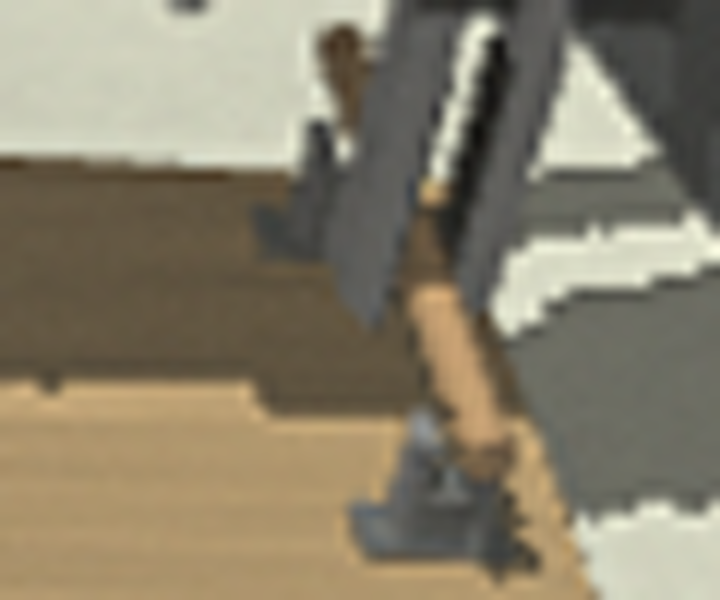

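The clip jaws (235–502, centre 368) now sit symmetrically around the rod (centre 372). Pressing down in small steps.

Emit:
{"op": "arm_command", "data": {
  "plan": [0,0,0.2,0,0,0,1,0,0,0.2,0,0,0,1,0,0,0.1,0,0,0,1,0,0,0,0,0,0,1]
}}

```text
time: 8.35
tool_pos: [0.6112, -0.0255, 0.067]
ee_rot: [-2.933, -0.001, 1.353]
wrist_force: [-1.8, -0.2, 4.8]
width: 0.011
```

Emit:
{"op": "arm_command", "data": {
  "plan": [0,0,0.1,0,0,0,1,0,0,0.1,0,0,0,1,0,0,0,0,0,0,1]
}}

```text
time: 8.72
tool_pos: [0.6116, -0.0256, 0.0664]
ee_rot: [-2.935, -0.002, 1.353]
wrist_force: [-1.7, -0.1, 8.6]
width: 0.0111
```

Emit:
{"op": "arm_command", "data": {
  "plan": [0,0,0.1,0,0,0,1,0,0,0.1,0,0,0,1,0,0,0,0,0,0,1]
}}

```text
time: 9.1
tool_pos: [0.6114, -0.0255, 0.0646]
ee_rot: [-2.936, -0.002, 1.353]
wrist_force: [-0.4, -0.5, 8.5]
width: 0.0106
```

Emit:
{"op": "arm_command", "data": {
  "plan": [0,0,0.1,0,0,0,1,0,0,0.1,0,0,0,1,0,0,0,0,0,0,1]
}}

```text
time: 9.48
tool_pos: [0.6108, -0.0254, 0.062]
ee_rot: [-2.935, -0.002, 1.353]
wrist_force: [-1.5, -0.2, 5.8]
width: 0.0114
```

Emit:
{"op": "arm_command", "data": {
  "plan": [0,0,0.1,0,0,0,1,0,0,0.1,0,0,0,1,0,0,0,0,0,0,1]
}}

```text
time: 9.85
tool_pos: [0.6089, -0.025, 0.0571]
ee_rot: [-2.93, -0.001, 1.353]
wrist_force: [-1.4, -0.5, 0.6]
width: 0.0109
```

Emit:
{"op": "arm_command", "data": {
  "plan": [0,0,0.1,0,0,0,1,0,0,0.1,0,0,0,1,0,0,0,0,0,0,1]
}}

```text
time: 10.22
tool_pos: [0.6089, -0.025, 0.0565]
ee_rot: [-2.932, -0.001, 1.353]
wrist_force: [-2.0, 0.3, 4.8]
width: 0.011
```

```bash
python3 - <<'E'
from h import *
o=st()
print("deck pos",Rd.inv().apply(o["tool_pos"]-DO)*1000,"F deck",Rd.inv().apply(o["wrist_force"]), (R.from_euler('xyz',o["ee_rot"]).inv()*Rrod).as_rotvec(degrees=True))
E
```

```text
10.22 p [ 0.6089 -0.025   0.0565] rpy [-1.68e+02 -1.00e-01  7.75e+01] F [-2.   0.3  4.8] w 0.011 q [-0.14  0.45  1.25  0.02  1.65  0.07]
deck pos [63.00660327  0.62995931 13.88277912] F deck [-2.94967958 -0.11702352  4.24421295] [-0.03174001 -0.08937492 -0.03755848]
```

The force peaked at 8.6 N, fell to 0.6 N (the click), and is now rising again as the rod bottoms at a rod-axis height of about 21.9 mm. One more gentle press to confirm it is solid.

Emit:
{"op": "arm_command", "data": {
  "plan": [0,0,0.1,0,0,0,1,0,0,0.1,0,0,0,1,0,0,0.1,0,0,0,1,0,0,0,0,0,0,1]
}}

```text
time: 10.72
tool_pos: [0.609, -0.025, 0.0563]
ee_rot: [-2.934, -0.001, 1.353]
wrist_force: [-3.3, -0.6, 13.7]
width: 0.0109
```

```bash
python3 - <<'E'
from h import *
o=st()
print("deck pos",Rd.inv().apply(o["tool_pos"]-DO)*1000)
s=cams.snapshot("wrist"); p=s["pixels"].copy(); p=np.clip(p.astype(float)*2,0,255).astype(np.uint8); s["pixels"]=p
crop(s,215,80,345,200,5,"w6.png")
t=cams.snapshot("side"); crop(t,270,210,330,260,12,"s6.png")
E
```

```text
10.72 p [ 0.609  -0.025   0.0563] rpy [-1.681e+02 -1.000e-01  7.750e+01] F [-3.3 -0.6 13.7] w 0.0109 q [-0.14  0.45  1.25  0.02  1.65  0.07]
deck pos [63.04900163  0.64975476 13.70006276]
```

View pics/s6.png

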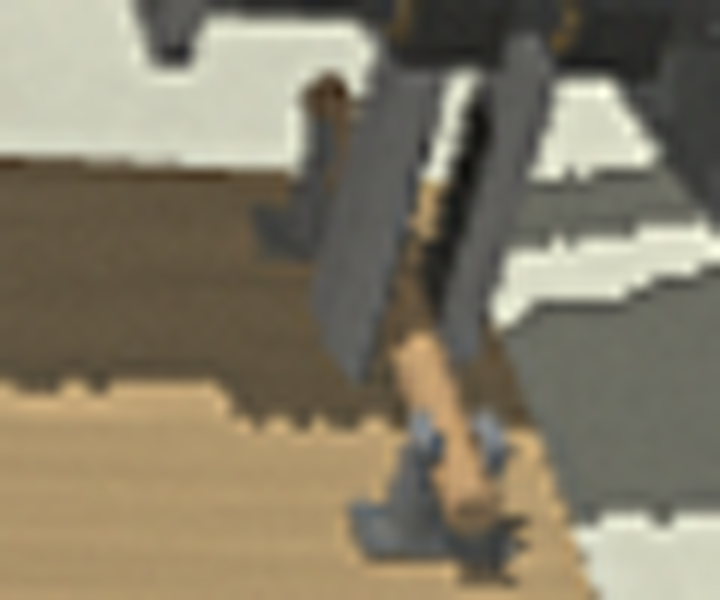

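View pics/w6.png

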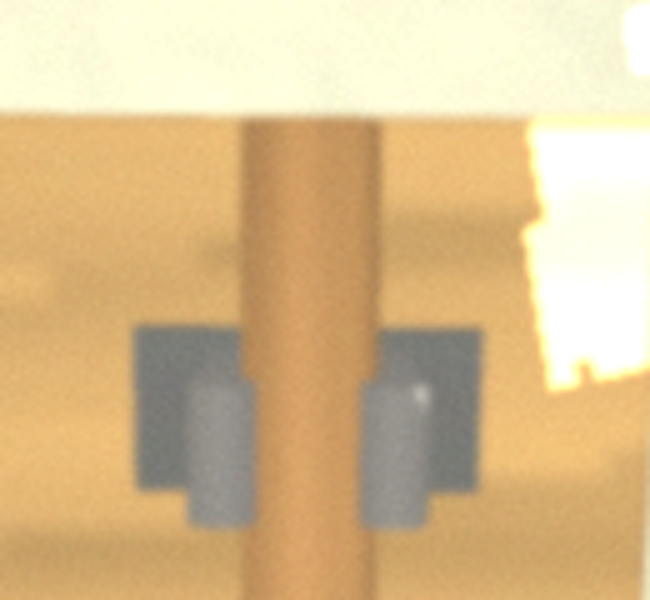

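The lips close over the rod at clip b, and at clip a the rod sits between both jaws, so it is home in both. I'll unload the press and open.

Emit:
{"op": "arm_command", "data": {
  "plan": [0,0,-0.4,0,0,0,1,0,0,0,0,0,0,0.6,0,0,0,0,0,0,0.6,0,0,0,0,0,0,0.6,0,0,0,0,0,0,0.6]
}}

```text
time: 11.45
tool_pos: [0.6092, -0.0251, 0.0565]
ee_rot: [-2.931, -0.001, 1.353]
wrist_force: [0.1, 0.2, 0.1]
width: 0.0374
```

Emit:
{"op": "arm_command", "data": {
  "plan": [0,0,-1,0,0,0,0.6,0,0,-2,0,0,0,0.6,0,0,-4,0,0,0,0.6,0,0,-5,0,0,0,0.5,0,0,0,0,0,0,0.5]
}}

```text
time: 12.08
tool_pos: [0.6367, -0.0312, 0.1807]
ee_rot: [-2.944, -0.002, 1.353]
wrist_force: [-0.3, -0.4, 0.1]
width: 0.0465
```

```bash
sed -i 's/DO=np.array(\[.5458,-.0118,.056\])/DO=np.array([.5458,-.0118,.056])+Rd.apply([-.002,0,0])/' h.py; python3 - <<'E'
from h import *
o=st()
s=cams.snapshot("wrist"); crop(s,0,0,560,420,1.4,"w7.png")
t=cams.snapshot("side"); crop(t,220,170,360,290,5,"s7.png")
plan([.4941,.2705,.16],down(105),0)
E
```

```text
12.07 p [ 0.6367 -0.0312  0.1807] rpy [-1.687e+02 -1.000e-01  7.750e+01] F [-0.3 -0.4  0.1] w 0.0465 q [-0.15  0.45  1.01  0.02  1.89  0.07]
n 6 dpos mm [-140.   301.2  -15.1] rot [-11.7  -2.9 -27.4]
4.4, -3.24, 0.95, -1.9, -0.5, -4.6, 0,
4.65, -2.91, 0.8, -1.9, -0.5, -4.6, 0,
4.87, -2.55, 0.67, -1.9, -0.5, -4.6, 0,
5.07, -2.18, 0.55, -1.9, -0.5, -4.6, 0,
5.23, -1.78, 0.44, -1.9, -0.5, -4.6, 0,
5.36, -1.37, 0.34, -1.9, -0.5, -4.6, 0,
```

View pics/w7.png

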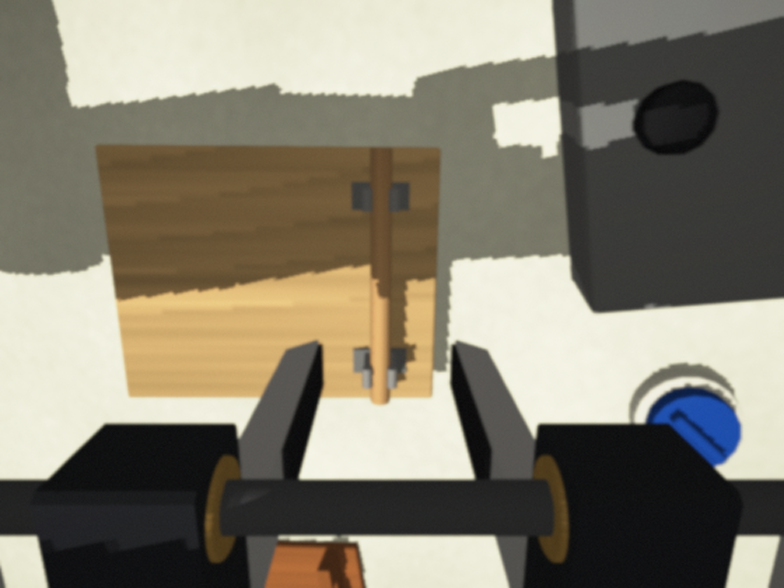

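View pics/s7.png

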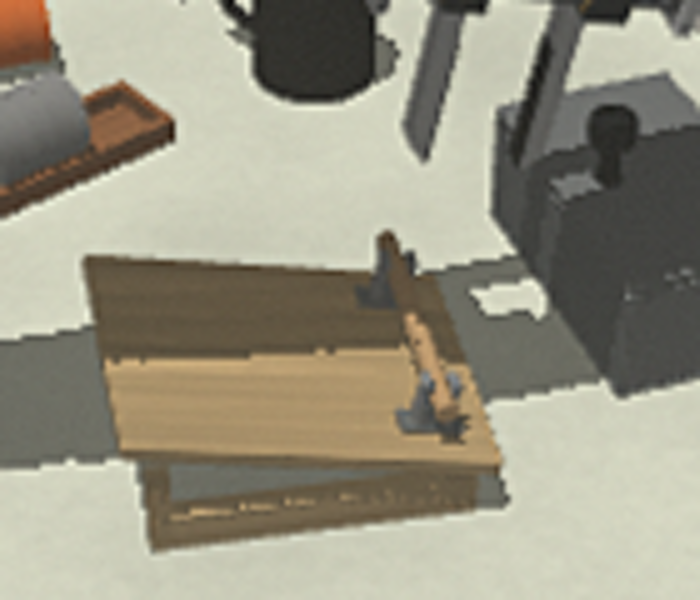

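The rod lies across both clips from (381,148) to (380,403). I'll check its centring and the mug's clearance from the can grasp while moving.

Emit:
{"op": "arm_command", "data": {
  "plan": [4.4,-3.2,0.9,-1.9,-0.5,-4.6,0,4.6,-2.9,0.8,-1.9,-0.5,-4.6,0,4.9,-2.6,0.7,-1.9,-0.5,-4.6,0,5.1,-2.2,0.6,-1.9,-0.5,-4.6,0,5.2,-1.8,0.4,-2,-0.5,-4.6,0,5.3,-1.4,0.3,-2,-0.5,-4.4,0,0,0,0,0,0,0,0,0,0,0,0,0,0,0]
}}

```text
time: 13.18
tool_pos: [0.4916, 0.2689, 0.1587]
ee_rot: [-3.136, 0.0, 1.834]
wrist_force: [0.2, 0.4, -0.7]
width: 0.0939
```

```bash
python3 - <<'E'
from h import *
np.set_printoptions(precision=4,suppress=True)
o=st()
s=cams.snapshot("wrist"); crop(s,0,0,560,420,1.4,"w8.png")
t=cams.snapshot("top"); crop(t,270,160,410,290,5,"t8.png")
print("mug rim",[onz(t,u,v,.09) for u,v in((167,157),(208,157),(188,137),(188,177),(162,172))])
plan([.4941,.2705,.16],down(105),0)
E
```

```text
13.18 p [0.4916 0.2689 0.1587] rpy [-179.7    0.   105.1] F [ 0.2  0.4 -0.7] w 0.0939 q [0.4  0.13 1.43 0.   1.58 0.14]
mug rim [array([0.6912, 0.3441, 0.09  ]), array([0.6914, 0.2507, 0.09  ]), array([0.7379, 0.2981, 0.09  ]), array([0.6453, 0.2943, 0.09  ]), array([0.6565, 0.3538, 0.09  ])]
n 1 dpos mm [1.5 2.3 0.8] rot [-0.3 -0.  -0.1]
0.19, 0.2, -0.08, -0.3, -0, -0.1, 0,
```

View pics/w8.png

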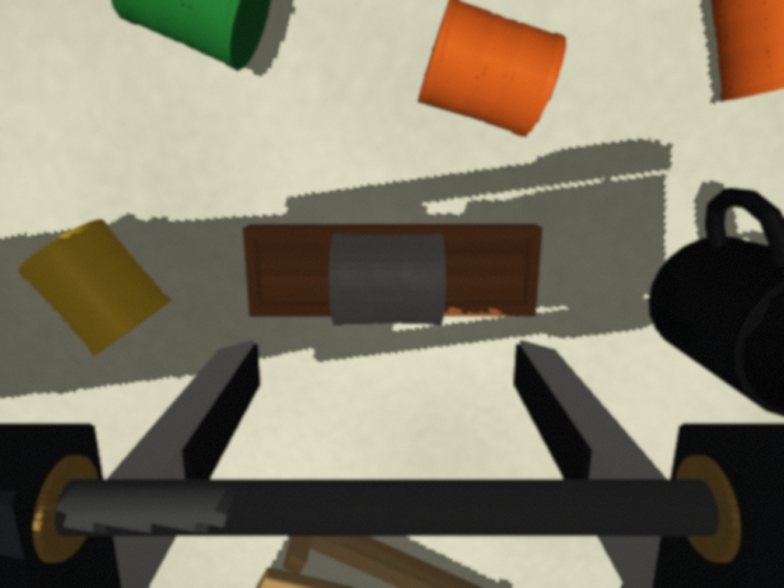

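View pics/t8.png

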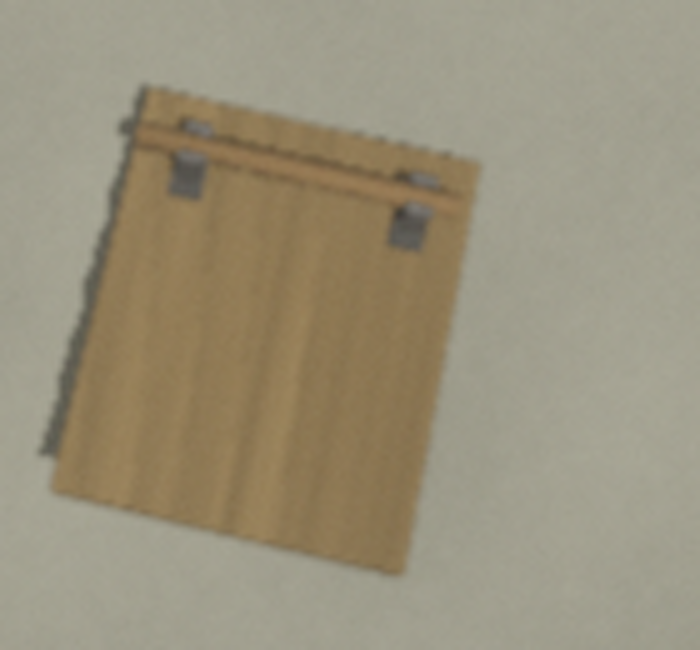

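```bash
python3 - <<'E'
from h import *
np.set_printoptions(precision=4,suppress=True)
o=st(); s=cams.snapshot("wrist")
T=wT(o)
c=onz(s,387/1.4,278.5/1.4,.034,o); print(c,np.linalg.inv(T)@np.r_[c,1])
t=cams.snapshot("top")
C=lambda u,v:((u+.5)/5-.5+270,(v+.5)/5-.5+160)
for p in((136,137),(463,204)):
    w=onz(t,*C(*p),.064); print("rod end deck",Rd.inv().apply(w-DO)*1000)
E
```

```text
13.28 p [0.4926 0.2682 0.1592] rpy [-179.7   -0.   104.9] F [-0.2 -0.1  0.5] w 0.0937 q [0.4  0.13 1.43 0.   1.58 0.14]
[0.4921 0.2716 0.034 ] [0.0034 0.0009 0.1252 1.    ]
rod end deck [66.515  78.3321 21.8918]
rod end deck [ 68.9843 -72.4922  22.4167]
```

Emit:
{"op": "arm_command", "data": {
  "plan": [0.1,0,5,-0.2,0,0,0,0.2,0,4,0,0,0,0,0,0,3,0,0,0,0,0,0,1.4,0,0,0,0,0,0,0,0,0,0,0]
}}

```text
time: 14.0
tool_pos: [0.4914, 0.2716, 0.0253]
ee_rot: [-3.14, -0.001, 1.832]
wrist_force: [0.4, -0.8, 0.6]
width: 0.0941
```

```bash
python3 - <<'E'
from h import *
st()
t=cams.snapshot("side"); crop(t,170,140,310,240,5,"s9.png")
E
```

```text
14.0 p [0.4914 0.2716 0.0253] rpy [-179.9   -0.   105. ] F [ 0.4 -0.8  0.6] w 0.0941 q [0.4  0.22 1.6  0.   1.32 0.14]
```

View pics/s9.png

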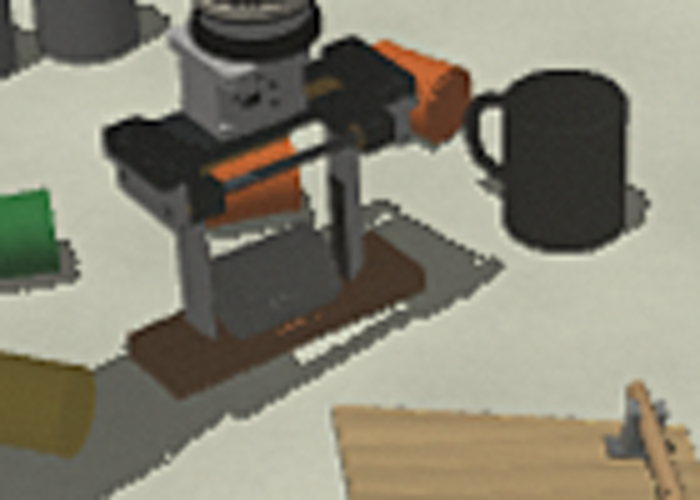

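The fingers straddle the grey can's ends inside the tray, so I'll close.

Emit:
{"op": "arm_command", "data": {
  "plan": [0,0,0,0,0,0,0.3,0,0,0,0,0,0,0.4,0,0,0,0,0,0,0.6,0,0,0,0,0,0,1,0,0,0,0,0,0,1,0,0,0,0,0,0,1,0,0,0,0,0,0,1]
}}

```text
time: 14.92
tool_pos: [0.4911, 0.2725, 0.0265]
ee_rot: [-3.141, -0.001, 1.834]
wrist_force: [-3.3, -0.8, 4.5]
width: 0.0618
```

Emit:
{"op": "arm_command", "data": {
  "plan": [0,0,-1,0,0,0,1,0,0,-3,0,0,0,1,0,0,-5,0,0,0,1,0,0,-5,0,0,0,1,0,0,0,0,0,0,1]
}}

```text
time: 15.55
tool_pos: [0.4946, 0.2734, 0.1716]
ee_rot: [3.129, -0.002, 1.833]
wrist_force: [1.2, -0.7, -2.7]
width: 0.062
```

```bash
python3 - <<'E'
from h import *
o=st()
s=cams.snapshot("wrist"); crop(s,0,0,560,420,1.4,"w10.png")
t=cams.snapshot("side"); crop(t,170,80,310,200,5,"s10.png")
plan(deck(.065-.0326-.03,0,.027-.010+.055),Rcan,1)
E
```

```text
15.55 p [0.4946 0.2734 0.1716] rpy [ 1.793e+02 -1.000e-01  1.050e+02] F [ 1.2 -0.7 -2.7] w 0.062 q [0.4  0.12 1.41 0.   1.59 0.14]
n 7 dpos mm [  69.4 -287.2  -39. ] rot [  6.6  10.8 -62.3]
-4.22, -0.11, 0.55, 0.9, 1.5, -8.9, 1,
-4.17, -0.75, 0.45, 0.9, 1.5, -8.9, 1,
-4.01, -1.38, 0.36, 0.9, 1.5, -8.9, 1,
-3.76, -1.98, 0.28, 0.9, 1.5, -8.9, 1,
-3.41, -2.54, 0.22, 0.9, 1.5, -8.9, 1,
-2.98, -3.03, 0.18, 0.9, 1.5, -8.9, 1,
-2.48, -3.45, 0.16, 0.9, 1.5, -8.9, 1,
```

View pics/s10.png

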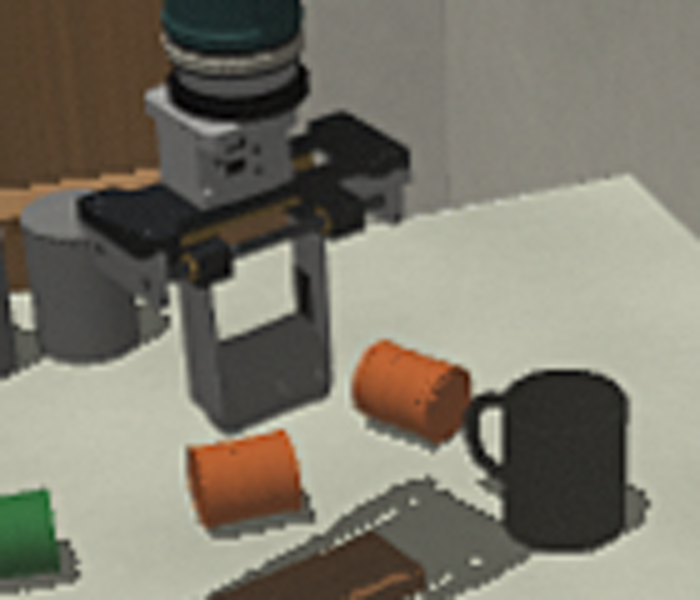

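View pics/w10.png

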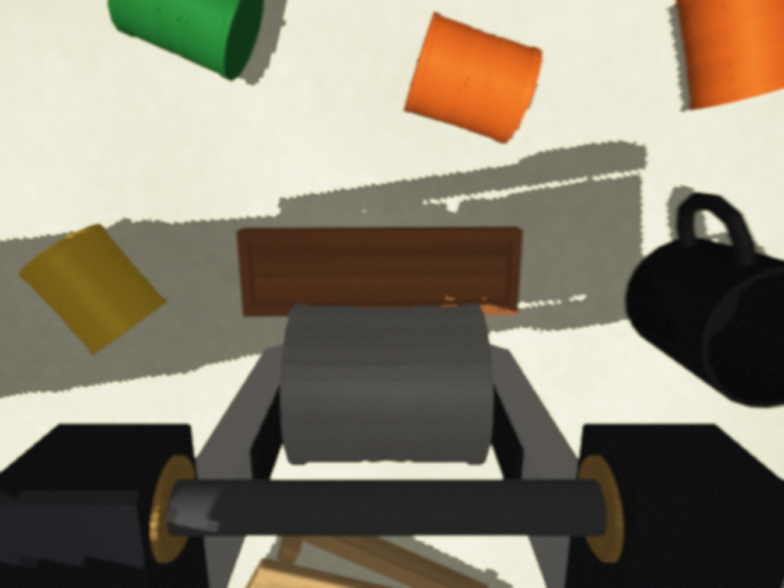

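```bash
python3 - <<'E'
from h import *
from scipy.optimize import least_squares
s=cams.snapshot("wrist"); f=f_of(s); T=np.array(s["tool_from_camera"])
# tangent rays: rows of can top/bottom silhouette, in tool x-z plane; circle r=27mm
rays=[]
for v in(304/1.4,463/1.4):
    d=T[:3,:3]@np.array([0,-(v-s["cy"])/f,-1]); d=d[[0,2]]; rays.append(d/np.linalg.norm(d))
o=T[[0,2],3]; b=(rays[0]+rays[1])/2; half=np.arccos(rays[0]@rays[1])/2
D=.027/np.sin(half); print("can centre tool x,z mm",(o+b/np.linalg.norm(b)*D)*1000,"D",D)
E
```

```text
can centre tool x,z mm [-1.87268357 -3.6229017 ] D 0.18499970754739042
```

Emit:
{"op": "arm_command", "data": {
  "plan": [-4.2,-0.1,0.5,0.9,1.5,-8.9,1,-4.2,-0.8,0.4,0.9,1.5,-8.9,1,-4,-1.4,0.4,0.9,1.5,-8.9,1,-3.8,-2,0.3,0.9,1.5,-8.9,1,-3.4,-2.5,0.2,0.9,1.5,-8.9,1,-3,-3,0.2,0.9,1.5,-8.9,1,-2.5,-3.4,0.1,0.9,1.5,-8.9,1,0,0,0,0,0,0,1]
}}

```text
time: 16.7
tool_pos: [0.5604, -0.0173, 0.1238]
ee_rot: [3.141, -0.21, 2.921]
wrist_force: [-0.0, 2.0, -3.1]
width: 0.0619
```

```bash
python3 - <<'E'
from h import *
o=st()
print("deck pos",Rd.inv().apply(o["tool_pos"]-DO)*1000)
plan(deck(.065-.0326-.03,0,.027-.010+.055),Rcan,1)
s=cams.snapshot("wrist"); crop(s,0,0,560,420,1.4,"w11.png")
t=cams.snapshot("side"); crop(t,220,150,360,290,4,"s11.png")
E
```

```text
16.7 p [ 0.5604 -0.0173  0.1238] rpy [180.  -12.  167.3] F [-0.   2.  -3.1] w 0.0619 q [-0.14  0.3   1.31  0.02  1.74 -1.49]
deck pos [ 3.01467336 -2.20327504 69.54142684]
n 1 dpos mm [0.4 2.2 2.5] rot [ 0.1 -0.  -0.3]
0.06, 0.22, -0.25, 0.1, -0, -0.3, 1,
```

View pics/w11.png

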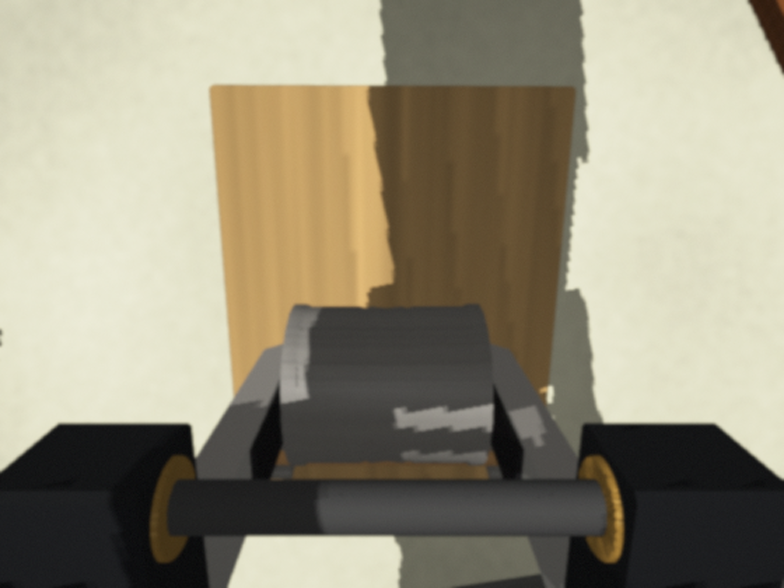

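View pics/s11.png

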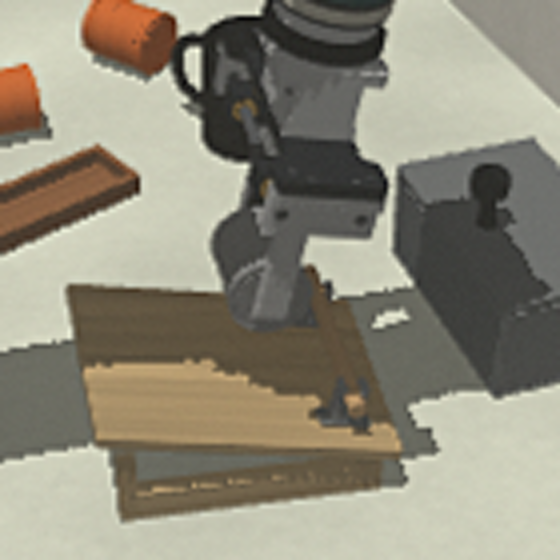

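Emit:
{"op": "arm_command", "data": {
  "plan": [0,0.2,1.5,0.1,0,-0.3,1,0,0,1.5,0,0,0,1,0,0,1,0,0,0,1,0,0,0,0,0,0,1,0,0,0,0,0,0,1]
}}

```text
time: 17.42
tool_pos: [0.5542, -0.0109, 0.0894]
ee_rot: [3.14, -0.202, 2.931]
wrist_force: [-0.0, -0.0, -2.9]
width: 0.0617
```

```bash
cat >> h.py <<'E'
def dk():
    o=st(); print("deck pos",np.round(Rd.inv().apply(o["tool_pos"]-DO)*1000,1),"F deck",np.round(Rd.inv().apply(o["wrist_force"]),1),"rot",np.round((R.from_euler('xyz',o["ee_rot"]).inv()*Rcan).as_rotvec(degrees=True),2)); return o
E
python3 - <<'E'
from h import *
dk()
t=cams.snapshot("side"); crop(t,230,190,350,290,6,"s12.png")
E
```

```text
17.43 p [ 0.5542 -0.0109  0.0894] rpy [179.9 -11.6 167.9] F [-0.  -0.  -2.9] w 0.0617 q [-0.13  0.3   1.38  0.02  1.66 -1.49]
deck pos [ 2.9  2.7 34.4] F deck [ 0.6 -0.  -2.8] rot [0.03 0.41 0.31]
```

View pics/s12.png

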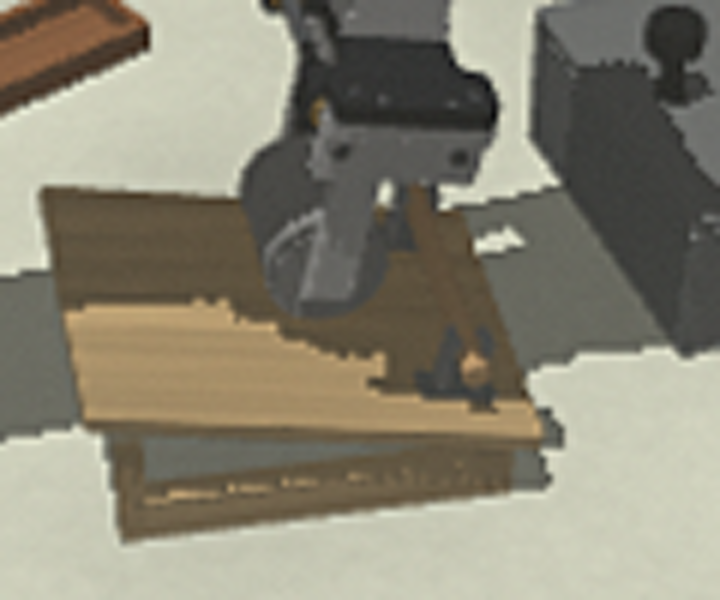

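Emit:
{"op": "arm_command", "data": {
  "plan": [0,0,0.5,0,0.3,0.3,1,0,0,0.4,0,0,0,1,0,0,0,0,0,0,1,0,0,0,0,0,0,1]
}}

```text
time: 17.98
tool_pos: [0.5522, -0.0106, 0.0802]
ee_rot: [3.141, -0.208, 2.925]
wrist_force: [1.2, -0.1, -3.0]
width: 0.0619
```

Emit:
{"op": "arm_command", "data": {
  "plan": [0,0,0.2,0,0,0,1,0,0,0.1,0,0,0,1,0,0,0,0,0,0,1]
}}

```text
time: 18.35
tool_pos: [0.5515, -0.0104, 0.0772]
ee_rot: [3.141, -0.209, 2.925]
wrist_force: [-0.8, -0.2, -2.8]
width: 0.0618
```

Emit:
{"op": "arm_command", "data": {
  "plan": [0,0,0.2,0,0,0,1,0,0,0,0,0,0,1,0,0,0,0,0,0,1]
}}

```text
time: 18.73
tool_pos: [0.5511, -0.0103, 0.0753]
ee_rot: [3.141, -0.208, 2.925]
wrist_force: [0.3, 0.4, -2.8]
width: 0.0616
```

Emit:
{"op": "arm_command", "data": {
  "plan": [0,0,0.2,0,0,0,1,0,0,0,0,0,0,1,0,0,0,0,0,0,1]
}}

```text
time: 19.1
tool_pos: [0.5513, -0.0103, 0.0748]
ee_rot: [3.141, -0.207, 2.925]
wrist_force: [-1.8, -0.7, 4.6]
width: 0.0616
```

```bash
python3 - <<'E'
from h import *
dk()
t=cams.snapshot("side"); crop(t,250,200,320,260,10,"s13.png")
E
```

```text
19.1 p [ 0.5513 -0.0103  0.0748] rpy [180.  -11.8 167.6] F [-1.8 -0.7  4.6] w 0.0616 q [-0.13  0.31  1.4   0.02  1.64 -1.49]
deck pos [ 3.   2.6 19.4] F deck [-2.6 -1.1  4.2] rot [0.03 0.15 0.  ]
```

View pics/s13.png

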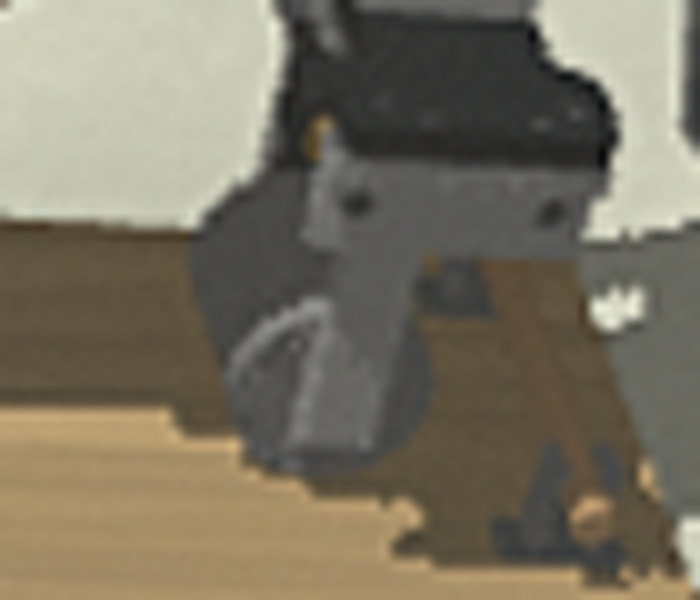

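The deck contact is felt at TCP deck z = 19.4 mm (force went from −2.8 to +4.6 N). I'll lighten it, then ease downhill along tool −x.

Emit:
{"op": "arm_command", "data": {
  "plan": [0,0,-0.1,0,0,0,1,-0.5,0,0,0,0,0,1,-0.5,0,0,0,0,0,1,-0.5,0,0,0,0,0,1,-0.3,0,0,0,0,0,1,0,0,0,0,0,0,1,0,0,0,0,0,0,1]
}}

```text
time: 20.02
tool_pos: [0.5681, -0.0138, 0.0712]
ee_rot: [3.141, -0.209, 2.925]
wrist_force: [-2.4, 0.8, 5.5]
width: 0.062
```

```bash
python3 - <<'E'
from h import *
dk()
t=cams.snapshot("side"); crop(t,250,200,320,260,10,"s14.png")
E
```

```text
20.02 p [ 0.5681 -0.0138  0.0712] rpy [180.  -12.  167.6] F [-2.4  0.8  5.5] w 0.062 q [-0.13  0.35  1.36  0.02  1.64 -1.49]
deck pos [20.6  2.8 19.5] F deck [-3.6  0.3  4.8] rot [0.04 0.01 0.01]
```

View pics/s14.png

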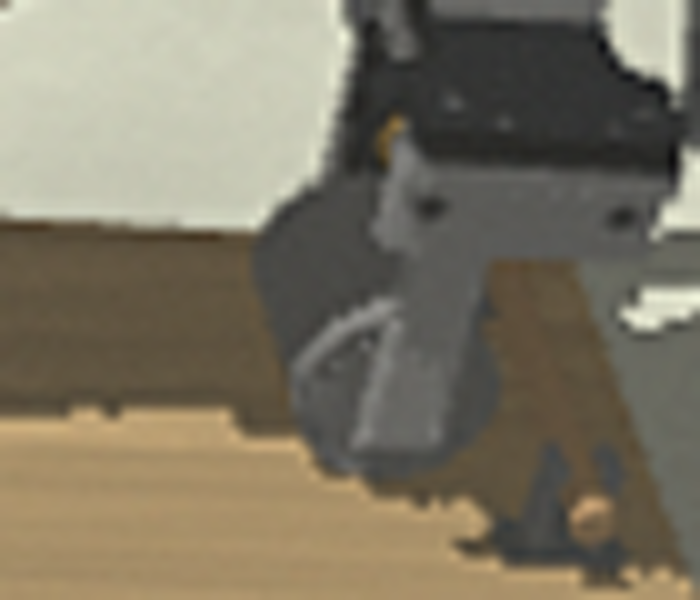

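Emit:
{"op": "arm_command", "data": {
  "plan": [-0.2,0,-0.1,0,0,0,1,-0.3,0,0,0,0,0,1,-0.2,0,0,0,0,0,1,0,0,0,0,0,0,1,0,0,0,0,0,0,1]
}}

```text
time: 20.7
tool_pos: [0.5753, -0.0157, 0.0696]
ee_rot: [3.141, -0.208, 2.925]
wrist_force: [0.4, -0.3, -1.7]
width: 0.0616
```

Emit:
{"op": "arm_command", "data": {
  "plan": [-0.1,0,0,0,0,0,1,0,0,0,0,0,0,1,0,0,0,0,0,0,1]
}}

```text
time: 21.08
tool_pos: [0.5759, -0.0158, 0.0696]
ee_rot: [3.141, -0.209, 2.925]
wrist_force: [-0.6, -0.9, -2.7]
width: 0.0619
```

```bash
python3 - <<'E'
from h import *
dk()
E
```

```text
21.07 p [ 0.5759 -0.0158  0.0696] rpy [180.  -12.  167.6] F [-0.6 -0.9 -2.7] w 0.0619 q [-0.14  0.37  1.34  0.02  1.64 -1.49]
deck pos [28.8  2.5 19.6] F deck [ 0.2 -1.  -2.7] rot [ 0.02  0.04 -0.01]
```

The can now barely skims the deck. I'll continue in 1 mm steps, watching the deck-x force.

Emit:
{"op": "arm_command", "data": {
  "plan": [-0.1,0,0,0,0,0,1,0,0,0,0,0,0,1,0,0,0,0,0,0,1]
}}

```text
time: 21.45
tool_pos: [0.577, -0.016, 0.0697]
ee_rot: [3.141, -0.208, 2.925]
wrist_force: [-0.1, 0.8, -2.2]
width: 0.0619
```

Emit:
{"op": "arm_command", "data": {
  "plan": [-0.1,0,0,0,0,0,1,0,0,0,0,0,0,1,0,0,0,0,0,0,1]
}}

```text
time: 21.82
tool_pos: [0.5779, -0.0162, 0.0695]
ee_rot: [3.141, -0.208, 2.925]
wrist_force: [-0.1, -0.2, -2.9]
width: 0.0614
```

```bash
python3 - <<'E'
from h import *
dk()
t=cams.snapshot("side"); crop(t,250,200,320,260,10,"s15.png")
E
```

```text
21.82 p [ 0.5779 -0.0162  0.0695] rpy [180.  -11.9 167.6] F [-0.1 -0.2 -2.9] w 0.0614 q [-0.14  0.37  1.33  0.02  1.65 -1.49]
deck pos [30.8  2.6 19.9] F deck [ 0.5 -0.3 -2.8] rot [0.02 0.06 0.  ]
```

View pics/s15.png

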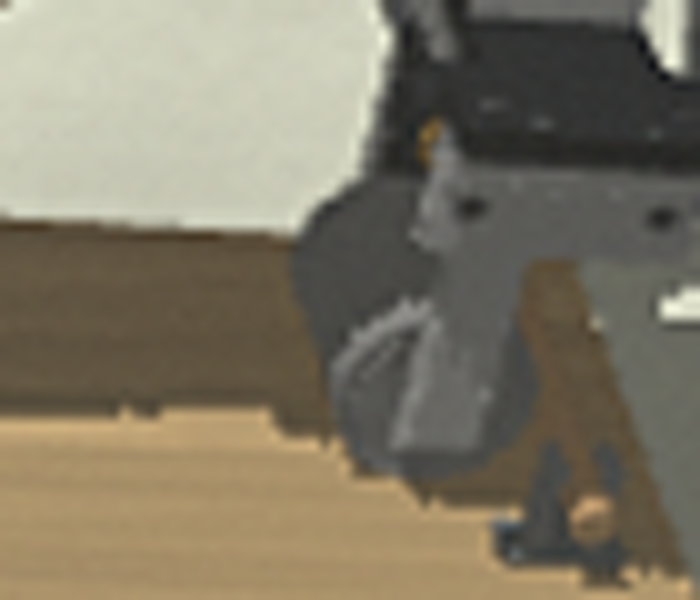

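Emit:
{"op": "arm_command", "data": {
  "plan": [-0.1,0,0.03,0,0,0,1,0,0,0,0,0,0,1,0,0,0,0,0,0,1]
}}

```text
time: 22.25
tool_pos: [0.5788, -0.0164, 0.069]
ee_rot: [3.141, -0.208, 2.925]
wrist_force: [-0.2, 0.7, -2.8]
width: 0.0616
```

Emit:
{"op": "arm_command", "data": {
  "plan": [-0.1,0,0.03,0,0,0,1,0,0,0,0,0,0,1,0,0,0,0,0,0,1]
}}

```text
time: 22.62
tool_pos: [0.5793, -0.0165, 0.0688]
ee_rot: [3.141, -0.209, 2.925]
wrist_force: [-2.6, 1.1, 0.6]
width: 0.0621
```

Emit:
{"op": "arm_command", "data": {
  "plan": [-0.1,0,0,0,0,0,1,0,0,0,0,0,0,1,0,0,0,0,0,0,1]
}}

```text
time: 23.0
tool_pos: [0.5798, -0.0167, 0.0687]
ee_rot: [3.141, -0.21, 2.925]
wrist_force: [-4.5, 1.3, 2.8]
width: 0.0619
```

```bash
python3 - <<'E'
from h import *
dk()
E
```

```text
23.0 p [ 0.5798 -0.0167  0.0687] rpy [180.  -12.1 167.6] F [-4.5  1.3  2.8] w 0.0619 q [-0.14  0.38  1.33  0.02  1.65 -1.49]
deck pos [32.9  2.6 19.5] F deck [-5.2  0.3  1.8] rot [ 0.01 -0.06  0.01]
```

Emit:
{"op": "arm_command", "data": {
  "plan": [-0.1,0,-0.03,0,0,0,1,0,0,0,0,0,0,1,0,0,0,0,0,0,1,0,0,0,0,0,0,1]
}}

```text
time: 23.5
tool_pos: [0.5806, -0.0168, 0.0685]
ee_rot: [3.141, -0.211, 2.925]
wrist_force: [-5.6, 1.0, 2.6]
width: 0.0619
```

```bash
python3 - <<'E'
from h import *
dk()
t=cams.snapshot("side"); crop(t,250,200,320,260,10,"s16.png")
t=cams.snapshot("wrist"); crop(t,0,0,560,420,1.4,"w16.png")
E
```

```text
23.5 p [ 0.5806 -0.0168  0.0685] rpy [180.  -12.1 167.6] F [-5.6  1.   2.6] w 0.0619 q [-0.14  0.38  1.32  0.02  1.65 -1.49]
deck pos [33.7  2.5 19.5] F deck [-6.1 -0.3  1.3] rot [ 0.01 -0.1   0.  ]
```

View pics/s16.png

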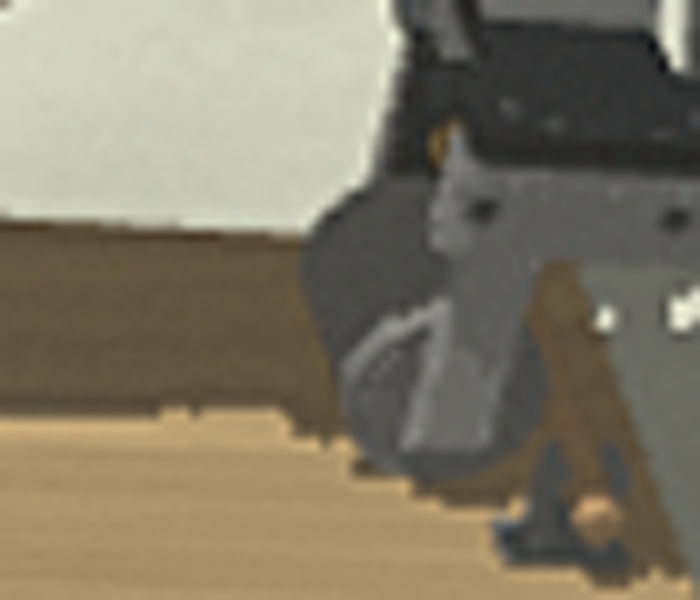

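View pics/w16.png

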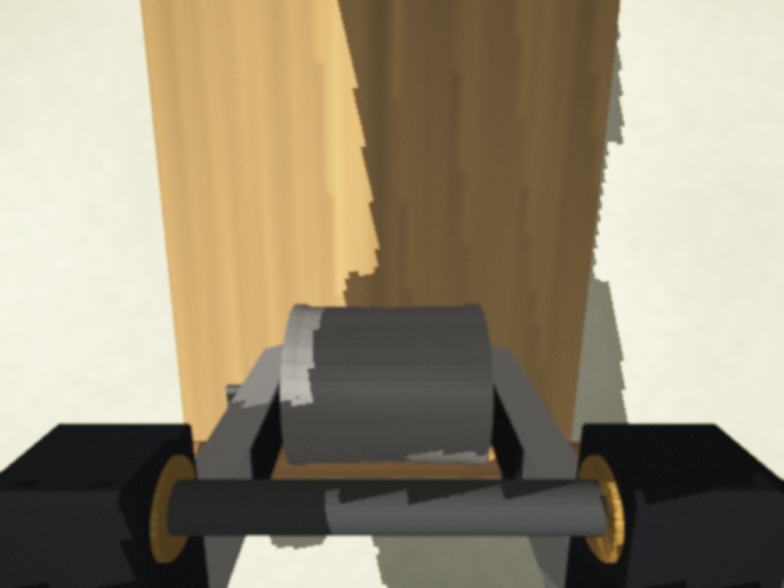

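The force across the deck is −6.1 N and the rod end moved slightly (592→598 px ≈ 0.6 px), which confirms a gentle press on the rod. I'll hold, relax 1 mm, then open slowly.

Emit:
{"op": "arm_command", "data": {
  "plan": [0,0,0,0,0,0,1,0,0,0,0,0,0,1,0.1,0,0,0,0,0,1,0,0,0,0,0,0,1,0,0,0,0,0,0,1]
}}

```text
time: 24.22
tool_pos: [0.5805, -0.0168, 0.0685]
ee_rot: [3.141, -0.209, 2.925]
wrist_force: [-3.7, 1.6, -0.6]
width: 0.0619
```

```bash
python3 - <<'E'
from h import *
dk()
E
```

```text
24.23 p [ 0.5805 -0.0168  0.0685] rpy [180.  -12.  167.6] F [-3.7  1.6 -0.6] w 0.0619 q [-0.14  0.38  1.32  0.02  1.65 -1.49]
deck pos [33.6  2.5 19.5] F deck [-3.8  0.8 -1.4] rot [ 0.02  0.03 -0.  ]
```

Emit:
{"op": "arm_command", "data": {
  "plan": [0,0,0,0,0,0,0.32,0,0,0,0,0,0,0.3,0,0,0,0,0,0,0.25,0,0,0,0,0,0,0.2,0,0,0,0,0,0,0.2,0,0,0,0,0,0,0.2]
}}

```text
time: 24.98
tool_pos: [0.5808, -0.0168, 0.0686]
ee_rot: [3.141, -0.208, 2.925]
wrist_force: [0.0, -0.1, -1.0]
width: 0.075
```

```bash
python3 - <<'E'
from h import *
dk()
t=cams.snapshot("side"); crop(t,250,200,320,260,10,"s17.png")
t=cams.snapshot("wrist"); crop(t,0,0,560,420,1.4,"w17.png")
E
```

```text
24.98 p [ 0.5808 -0.0168  0.0686] rpy [180.  -11.9 167.6] F [ 0.  -0.1 -1. ] w 0.075 q [-0.14  0.38  1.32  0.02  1.65 -1.49]
deck pos [33.8  2.6 19.7] F deck [ 0.3 -0.1 -1. ] rot [0.03 0.06 0.  ]
```

View pics/s17.png

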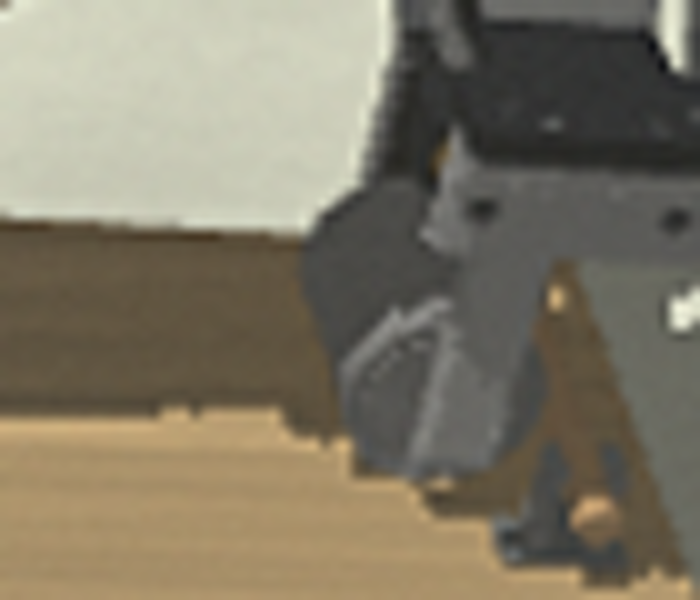

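View pics/w17.png

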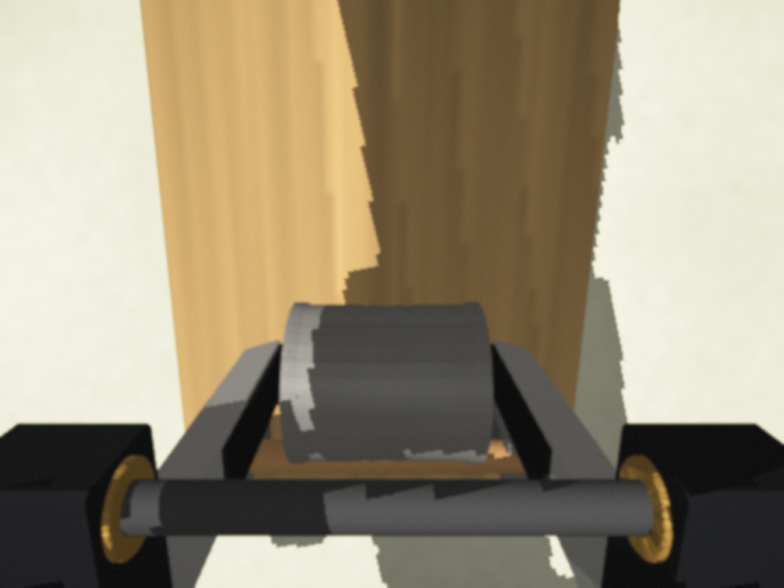

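The can stayed put and the fingers are clear of both ends. Retreating along the deck normal.

Emit:
{"op": "arm_command", "data": {
  "plan": [0,0,0,0,0,0,0.1,0,0,-0.5,0,0,0,0.1,0,0,-1,0,0,0,0.1,0,0,-2,0,0,0,0.1,0,0,-4,0,0,0,0.1,0,0,-5,0,0,0,0.1,0,0,-3,0,0,0,0.1,0,0,0,0,0,0,0.1]
}}

```text
time: 26.08
tool_pos: [0.6138, -0.0241, 0.2242]
ee_rot: [3.141, -0.201, 2.925]
wrist_force: [-0.8, -0.4, -0.9]
width: 0.0843
```

Emit:
{"op": "arm_command", "data": {
  "plan": [6,0,0,0,0,0,0.1,6,0,0,0,0,0,0.1,6,0,0,0,0,0,0.1,4,0,0,0,0,0,0.1,0,0,0,0,0,0,0.1,0,0,0,0,0,0,0.1]
}}

```text
time: 26.82
tool_pos: [0.4018, 0.0224, 0.2646]
ee_rot: [3.141, -0.21, 2.925]
wrist_force: [-0.5, -0.1, -0.6]
width: 0.0843
```

```bash
python3 - <<'E'
from h import *
dk()
t=cams.snapshot("side"); crop(t,230,190,350,290,6,"s18.png")
t=cams.snapshot("top"); crop(t,270,150,410,290,5,"t18.png")
t=cams.snapshot("top"); cv2.imwrite("pics/t18f.png",t["pixels"][:,:,::-1])
E
```

```text
26.82 p [0.4018 0.0224 0.2646] rpy [180.  -12.  167.6] F [-0.5 -0.1 -0.6] w 0.0843 q [-0.11 -0.09  1.46  0.03  1.98 -1.45]
deck pos [-186.1    2.5  173.3] F deck [-0.3 -0.2 -0.7] rot [ 0.01 -0.01 -0.  ]
```

View pics/s18.png

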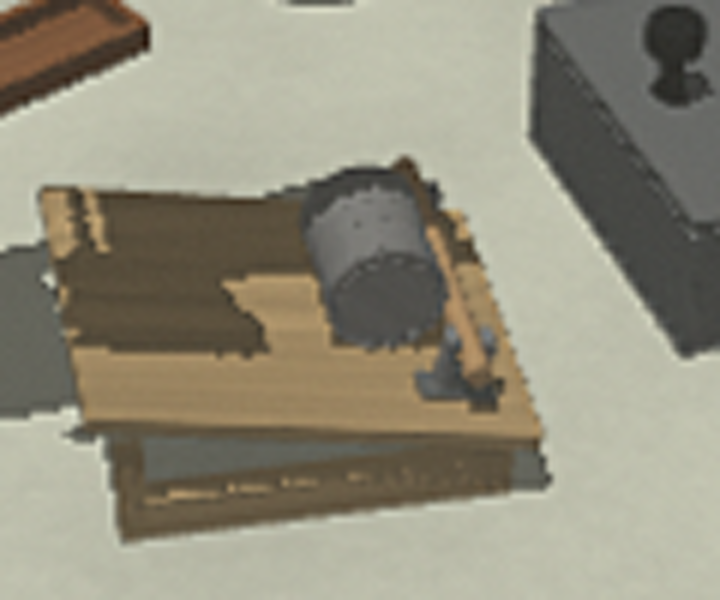

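View pics/t18.png

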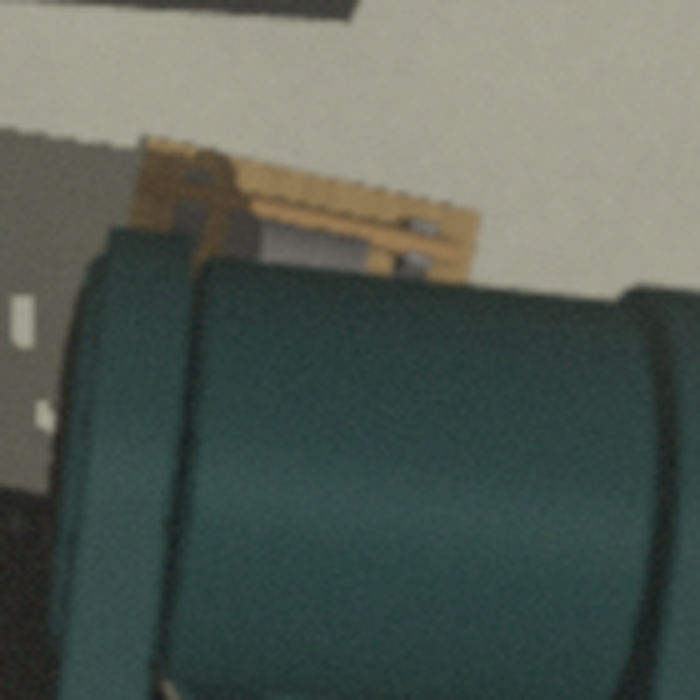

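The can rests against the rod, parallel to it, and the rod is still in both clips. I'll swing aside for an unobstructed check from the top.

Emit:
{"op": "arm_command", "data": {
  "plan": [0,5,0,0,0,0,0.1,0,6,0,0,0,0,0.1,0,6,0,0,0,0,0.1,0,6,0,0,0,0,0.1,0,5,0,0,0,0,0.1,0,0,0,0,0,0,0.1]
}}

```text
time: 27.72
tool_pos: [0.4624, 0.2985, 0.2632]
ee_rot: [-3.14, -0.212, 2.929]
wrist_force: [0.1, -1.4, 0.7]
width: 0.0853
```

```bash
python3 - <<'E'
from h import *
t=cams.snapshot("top"); cv2.imwrite("pics/t19f.png",t["pixels"][:,:,::-1]); crop(t,270,150,410,290,5,"t19.png")
E
```

```text
(no output)
```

View pics/t19.png

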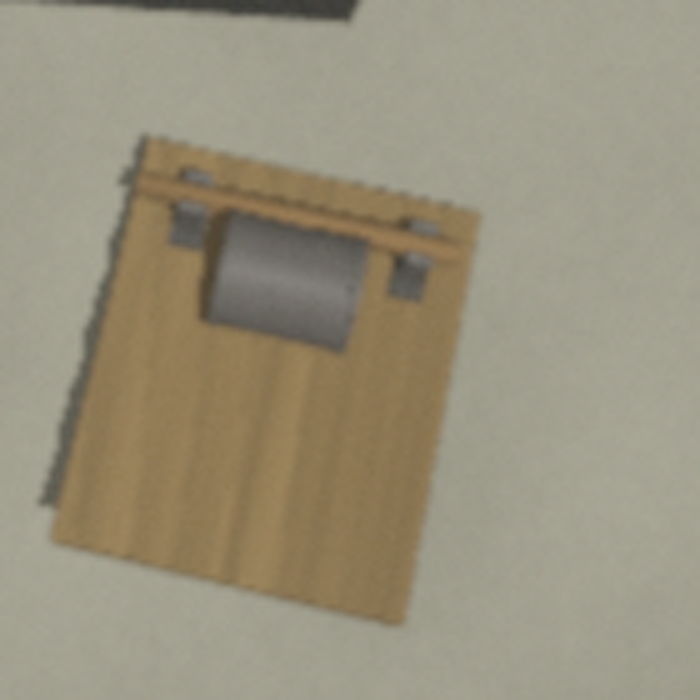

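View pics/t19f.png

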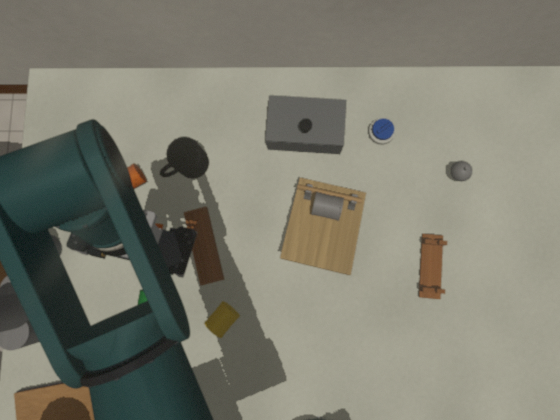

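The can (crop about (285,280)) lies against the seated rod near the rack's centre. The mug, timer and infuser have not moved. Handing in.

```bash
python3 -c "
from bench import close_job
print(close_job())"
```

```text
the job is handed in; nothing more can be done
None
```

The job is done and handed in at about 28 s of robot time; no verdict is reported back.

**Rod:** I pressed it into both clips. The force peaked at about 9 N, dropped to 0.6 N at the click, and a 14 N press then confirmed it was bottomed. The wrist and side pictures showed it held by the jaws at both ends. Its middle measured about 3 mm off centre.

**Can:** I gripped the steel can by its ends and lowered it until I felt the deck. I then eased it down until it pressed on the rod with a few newtons (up to about 6 N across the deck, which includes some drag). After I relaxed the pressure and opened the fingers, it stayed in place.

**Last checks:**
- The side and top pictures show the can lying still against the rod and parallel to it, within about 10 mm of the rack's centre.
- The mug, timer and infuser are where they started.

**Disagreements:**
- The first top-camera fit put the rack about 2 mm too far downhill. I corrected it from the wrist camera before pressing the rod.
- The top camera still read the rod 1.5 to 4 mm downhill of the seat line, which is within its calibration error. The close pictures of the clips showed the rod home.

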